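# Balance the weighted lever arm on the bare edge

## Robot

A 7-joint arm with a two-finger parallel gripper is mounted at the origin on a cart in front of the work surface, level with it; the furniture and walls round the work are solid. World frame = base frame: x ahead of the robot, y to its left, z up, the work surface at z = 0. Lengths are in m, angles in rad, forces in N, time in s.
With the tool pointing down it reaches from about 0.425 to 0.875 m from the base axis. Payload 4.7 kg.
Tool frame: the origin (TCP) lies on the centre line of the jaws, within the pads' length; the fingertips stand bot.finger_overhang ahead of it and the grasp point (between the pads) lies 11 mm behind it (bot.finger_overhang is the distance from the TCP to the fingertips, in m); z points along the fingers, x is the direction in which the jaws open and shut, and the axes are right-handed (so a half turn about z gives the same grasp; the last joint's range is limited). The gripper opens to 85 mm and grips with 20 to 120 N. Pads are 22 mm wide; open, the fingers measure 114 mm over their backs; the gripper's body (76 mm by 85 mm) begins 54 mm behind the grasp point. The pads swing forward as they close: fully open they stand 13 mm farther back than shut.
Start: joints at [-1.12, 0.321, -0.07, 1.45, 0.023, 1.371, -0.057], TCP at [0.275, 0.589, 0.239] pointing down, gripper open.
Joint ranges: [-2.86, 2.86], [-0.3, 2.09], [-1.38, 1.24], [0.06, 2.45], [-1.56, 4.7], [0.09, 2.05], [-2.69, 2.69]. Speed limits (rad/s): [2.57, 2.57, 3.14, 3.14, 3.14, 3.14, 3.14].

## Interface

Orientations are given as a unit quaternion [w, x, y, z].
In Python, from rig import status, viewer, order, bot gives the robot as it stands.
- The arm moves only by the tool drive_tool, never from a script. Its argument "deltas" is text: rows parted by semicolons, each of 4 numbers parted by spaces: the shift along the tool's x, y, z in mm, then the turn about the tool's z in degrees. A call has 1 to 8 rows; each row shifts and turns the pose as measured when the row begins, along the tool's axes as they then stand; what a row does not reach is not made up. A row lasts 1/8 s, in which the tool goes at most 62.5 mm and 10.7 degrees, less where a joint would pass 70% of its speed; a pose out of reach is approached as far as the arm can. A call is refused whole if a number of a shift passes 62.5 or a number of a turn 10.7, either way. A call with a gripper value outside its range is refused whole. "grip" is the finger opening in mm, from 0 to 85.4, set as the call begins (left out, the last holds). The fingers move at their own pace and stop on an object; "squeeze" is the grip in N (left out, the last holds). Time passes only in rows, so rows that do not move let the fingers close. It gives the time, the measured TCP pose, the force and the opening at its end, in the units of the state.
- status.state(): the state, without advancing time (a new reading comes with each control period).
- viewer.capture(name): name is "scene" or "top" or "wrist"; returns the picture (480x640x3 uint8, red, green, blue); there is no depth.
- viewer.camera_info(name): a dict with "intrinsics" (3x3 intrinsics, pixels), "distortion" ([k1, k2, p1, p2, k3] as OpenCV has them; the pictures are not rectified), "extrinsics" (4x4, takes a point from camera to world coordinates). Camera axes: x right, y down, z forward; pixel columns grow to the right and rows downward; lengths in m; the calibration is good to about 2 mm. A picture is of the moment at which its call begins: read the wrist's pose just before it. camera_info takes no time and is no camera call; for the wrist camera it gives the pose at the moment of the call.
- order.sign_off(): hands the job in, once; it reports no verdict.
Trained networks look in the newest picture that a camera, given by its name, has taken for a name from the list of things; names that differ only in an ending like _2 or _b are one class to them, and where a whole thing is asked for, a point or a joint stands for the part that bears it (a point fixed in the world has none). Each returns a list of dicts, best first, with "confidence" (0 to 1); they miss things now and then, are a little off and sometimes report something else, mostly with a low value. They report only what shows in the picture. A call takes as long as a camera call. They do not tell look-alikes from the thing itself.
- viewer.outline_of(camera, label): "mask" (480x640 bool, what is visible of it) and "rect" ([left, top, right, bottom] in pixels, round what is visible of it).
- viewer.pinpoint(camera, label): "uv" ([column, row] in pixels: a listed point, or the origin of a listed thing).
The state is a dict: "time": time; "joint_pos": joint angles; "joint_velocities": joint speeds; "joint_efforts": joint torques, N m; "ee_pos": TCP position; "tool_rot": TCP orientation; "contact_force": force on the tool from outside, world axes, zero at the start; "ft_torque": the same for the moment, N m; "finger_gap": finger opening in m.
Only numpy, scipy, OpenCV 4.12 (cv2) and the standard library are available. Lean on these libraries where they do the work, as an engineer would, in place of code of your own. Each camera call takes 0.05 s, during which the arm holds its last target.

## Task

Find the balance point of the lever arm: lift the protective cap off the edge of the balance stand and stand it upright on the rubber pad, then take the arm from the sloping rest and lay it level, flat underside down, squarely across the edge so that it balances there on its own with both ends free. Do not knock over the oil bottle that stands just behind the work.

Things in the scene. Friction and masses are not known exactly. Their poses are not given: they have to be found in the camera images.
- edge_mid (a point): Balance stand, fixed: grey base plate 110 x 100 mm, 12 mm high, with a steel upright that narrows to a flat level edge 12 mm wide (its x) and 64 mm long (its y), 90 mm above the table. The point is the middle of the edge's top face; z is up.
- cap_knob (a point): Loose grey cap, about 100 g, over the edge: an upside-down box 44 (its x) x 76 (its y) x 36 mm high, open below, with a round black upright knob on top, 24 mm in diameter, 26 mm high. It sits 31 mm deep over the edge with millimetres of play. The point is the middle of the knob (half-way up it, 49 mm above the cap's lower rim); z is up when the cap stands on its rim.
- pad_top (a point): Flat black rubber pad, fixed, 100 mm (x) x 80 mm (y), 4 mm thick, on the table; the point is the centre of its top face. Nothing stands on it.
- bar_mid (a point): Lever arm, loose: aluminium bar 200 mm long (its x), 30 wide (its y), 16 thick (its z, away from the flat underside), about 240 g evenly spread, a thin line scribed across its top at mid-length, a dark saddle weight on its +x half. It starts lying on the sloping rest, the +x end high and away from the robot. The point is the bar's own middle (mid-length, half-way through its thickness).
- clamp_weight (a joint): Dark steel saddle weight on the bar, clamped tight: its middle is 40 mm plus this value (0 to 0.044 m) from the bar's middle, towards +x. 160 g, 24 mm long, 42 wide, over the bar's top and sides but not the underside, up to 16 mm above the bar's top. Arm and weight together balance at about 0.4 of the distance from the bar's middle to the weight's middle.
- oil_bottle: Oil bottle standing on the table just behind the work (the nearer one), 54 mm in diameter, 172 mm high, a bystander; origin at the centre of its foot, z up.
- slope_rest: Sloping rest, fixed, grey, holding the arm at 30 degrees, rising along its x: base plate 155 x 70 mm, a rib 20 mm wide (narrower than the bar) under the bar, a foot lip at the low end, and small cheeks beside only the bar's lowest 24 mm. Origin at table height near the middle of the base, z up.
There are look-alikes about, which are no part of the job. What is meant by the part that bears cap_knob is not green or orange, and is the larger of those in its own colour.

How it is judged:
By the outcome, as a careful person would: the job done as asked, in the order asked, and still so for the second after the job is handed in, with the robot touching nothing.
It also fails if it takes over 48 s, if anything falls off the work surface, if the arm or the gripper's body presses on something with over 40 N, if the wrist force passes 120 N, or if a joint passes its speed limit or range.

## Working session

There is one attempt and no reset: what is moved stays moved. The work goes in short steps, Python scripts to look and compute and a tool call to move; the robot and the scene stay as the last step left them, time stands still between calls to the robot, and variables do not carry over. Pictures are saved under pics/ and viewed, and the job is handed in when it is done.

Besides the shell and the picture viewer there is one more tool, called after "Emit:" in YAML: its name, and indented under it one key for each argument. drive_tool: Moves the arm, as the interface text tells. Its arguments: {"type":"object","properties":{"deltas":{"type":"string"},"grip":{"type":"number"},"squeeze":{"type":"number"}},"required":["deltas"]}

```bash
ls; mkdir -p pics
python3 - <<'E'
from rig import status, viewer, order, bot
import cv2
print(status.state()); print(bot.finger_overhang)
for n in ("scene","top"):
    im=viewer.capture(n); cv2.imwrite(f"pics/{n}0.png",im[:,:,::-1])
    for l in ["edge_mid","cap_knob","pad_top","bar_mid","clamp_weight","oil_bottle","slope_rest"]:
        try: print(n,l,[(round(d["confidence"],2),[round(float(x)) for x in d["uv"]]) for d in viewer.pinpoint(n,l)])
        except Exception as e: print(n,l,e)
    i=viewer.camera_info(n); print(i)
E
```

```text
pics
{'time': 0.0, 'joint_pos': array([-1.11990854,  0.32182571, -0.07008154,  1.45172124,  0.02256342,
        1.37078334, -0.05688982]), 'joint_velocities': array([-0.00117215,  0.00181353,  0.00084148, -0.00134021,  0.00036502,
        0.00073155, -0.00194519]), 'joint_efforts': array([-1.58879916e-04, -4.93576670e+01, -3.82249597e-01, -3.14340305e+01,
        1.30826526e-02,  1.10112390e-02, -5.08100655e-07]), 'ee_pos': array([0.27477645, 0.58846967, 0.23819847]), 'tool_rot': array([ 5.51267326e-04,  8.43504941e-01,  5.37120528e-01, -8.04914896e-04]), 'contact_force': array([ 0.2251871 ,  0.59413119, -0.05671549]), 'ft_torque': array([ 0.02219617,  0.00738652, -0.00645225]), 'finger_gap': 0.08525990945858641}
0.008
scene edge_mid []
scene cap_knob [(0.82, [177, 250]), (0.79, [193, 274]), (0.59, [390, 215]), (0.56, [250, 205])]
scene pad_top [(0.95, [249, 315]), (0.62, [363, 268])]
scene bar_mid [(0.57, [364, 292])]
scene clamp_weight it knows: bar_mid, cap_knob, edge_mid, oil_bottle, pad_top, slope_rest
scene oil_bottle [(0.56, [364, 271])]
scene slope_rest [(0.67, [360, 336]), (
[... 823 characters left out ...]
op, slope_rest
top oil_bottle [(0.91, [348, 205])]
top slope_rest [(0.68, [410, 262])]
{'intrinsics': array([[511.0270611 ,   0.        , 320.86474459],
       [  0.        , 511.0270611 , 239.79384158],
       [  0.        ,   0.        ,   1.        ]]), 'distortion': array([-0.12880592,  0.        ,  0.        ,  0.        ,  0.        ]), 'extrinsics': array([[ 2.90159801e-03, -9.85870541e-01,  1.67483901e-01,
         4.26824734e-01],
       [-9.99905187e-01, -6.05841528e-04,  1.37567943e-02,
         1.69001799e-01],
       [-1.34609495e-02, -1.67507939e-01, -9.85778826e-01,
         1.06827956e+00],
       [ 0.00000000e+00,  0.00000000e+00,  0.00000000e+00,
         1.00000000e+00]])}
```

View pics/scene0.png

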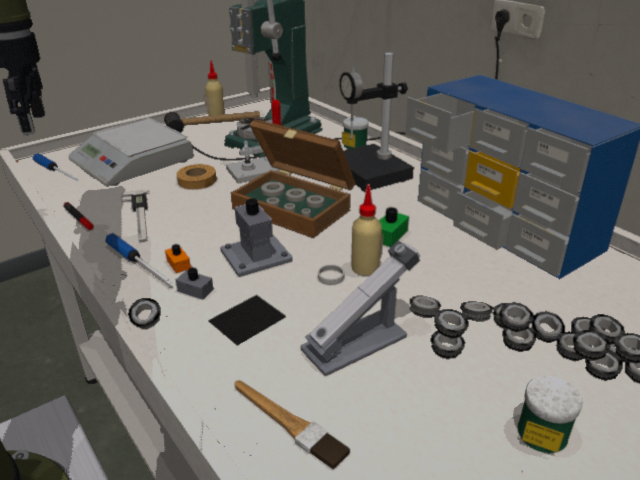

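View pics/top0.png

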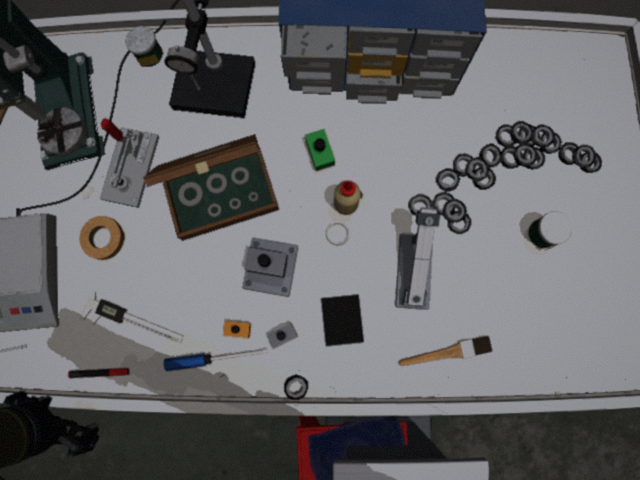

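```bash
cat > h.py <<'E'
import numpy as np, cv2
from rig import status, viewer, order, bot
def ray(info,uv):
    K=np.array(info["intrinsics"]);D=np.array(info["distortion"]);T=np.array(info["extrinsics"])
    p=cv2.undistortPoints(np.array([[uv]],float),K,D)[0,0]
    d=T[:3,:3]@np.array([p[0],p[1],1.]); return T[:3,3],d/np.linalg.norm(d)
def onz(info,uv,z):
    o,d=ray(info,uv); return o+d*(z-o[2])/d[2]
def tri(*rs):
    A=np.zeros((3,3));b=np.zeros(3)
    for o,d in rs:
        P=np.eye(3)-np.outer(d,d);A+=P;b+=P@o
    x=np.linalg.solve(A,b)
    return x,[np.linalg.norm((np.eye(3)-np.outer(d,d))@(x-o))*1e3 for o,d in rs]
def proj(info,P):
    T=np.linalg.inv(np.array(info["extrinsics"]))
    r=cv2.Rodrigues(T[:3,:3])[0]
    return cv2.projectPoints(np.atleast_2d(np.array(P,float)),r,T[:3,3],np.array(info["intrinsics"]),np.array(info["distortion"]))[0][:,0]
def save(name,im): cv2.imwrite("pics/"+name,np.ascontiguousarray(im[:,:,::-1]))
def crop(im,x0,y0,x1,y1,s): return cv2.resize(im[y0:y1,x0:x1],None,fx=s,fy=s,interpolation=cv2.INTER_CUBIC)
E
python3 - <<'E'
from h import *
t=viewer.camera_info("top");s=viewer.camera_info("scene")
np.set_printoptions(precision=4,suppress=True)
print("knob",onz(t,(265,259),.121), tri(ray(t,(265,259)),ray(s,(250,205))))
print("pad",onz(t,(343,321),.004), tri(ray(t,(343,321)),ray(s,(249,315))))
print("bar", tri(ray(t,(419,256)),ray(s,(364,292))))
print("bottle",onz(t,(348,205),0),onz(s,(364,271),0))
it=cv2.imread("pics/top0.png")[:,:,::-1];i2=cv2.imread("pics/scene0.png")[:,:,::-1]
save("c_top.png",crop(it,215,120,375,360,2.5)); save("c_sc.png",crop(i2,140,180,420,380,2.8));save("c_bar.png",crop(it,380,190,460,320,4.5))
E
```

```text
knob [0.5512 0.2868 0.121 ] (array([0.5487, 0.2897, 0.1122]), [np.float64(4.026302878394081), np.float64(4.026302878394159)])
pad [0.4377 0.1377 0.004 ] (array([0.4391, 0.1372, 0.0108]), [np.float64(1.5567699739895031), np.float64(1.5567699739895544)])
bar (array([ 0.5605, -0.0071,  0.0879]), [np.float64(1.357436997463428), np.float64(1.3574369974636242)])
bottle [0.6841 0.1259 0.    ] [0.6788 0.1266 0.    ]
```

View pics/c_top.png

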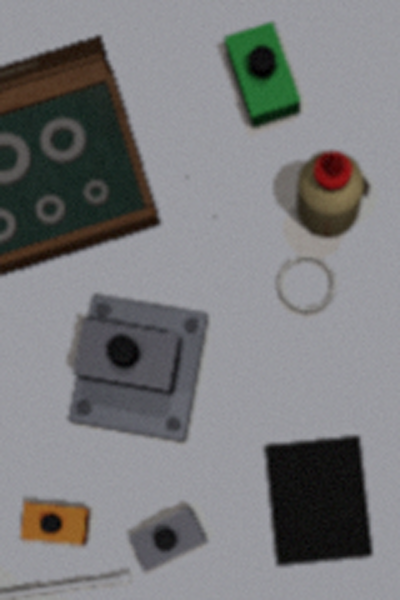

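View pics/c_sc.png

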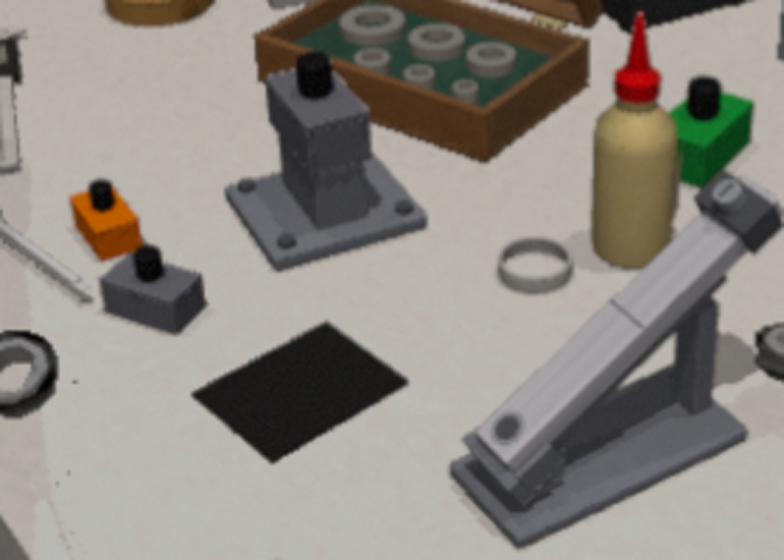

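View pics/c_bar.png

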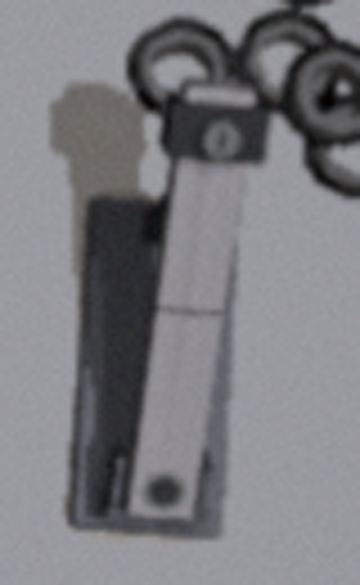

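Grey candidates: the cap on the stand (scene 250,205; top 265,259) and the small loose one (scene 193,274; top 279,334). Orange is at top (234,328) and green at (320,144). The crops show the stand's cap is clearly the larger grey one and sits over the edge, so that is the one meant. The bar's weight is near its far end.

```bash
cat >> h.py <<'E'
def R(q):
    from scipy.spatial.transform import Rotation
    return Rotation.from_quat([q[1],q[2],q[3],q[0]]).as_matrix()
def jaw():
    r=R(status.state()["tool_rot"]); return np.degrees(np.arctan2(r[1,0],r[0,0]))
def go(x,y,z):
    s=status.state(); d=R(s["tool_rot"]).T@(np.array([x,y,z])-s["ee_pos"])*1e3
    print("pos",s["ee_pos"].round(4),"jaw",round(jaw(),2),"t",round(s["time"],2),"gap",round(s["finger_gap"]*1e3,1),"F",np.round(s["contact_force"],1))
    print("delta",d.round(1),"rows",np.abs(d).max()/60)
E
python3 - <<'E'
from h import *
go(.53,.287,.26)
i=viewer.camera_info("wrist");print(i, i["extrinsics"][:3,3]-status.state()["ee_pos"])
E
```

```text
pos [0.275  0.589  0.2394] jaw 64.97 t 0.7 gap 85.1 F [ 0.4 -0.1  0. ]
delta [-165.7  358.8  -20.6] rows 5.97975533397968
{'intrinsics': array([[388.69834819,   0.        , 322.80293235],
       [  0.        , 388.69834819, 243.74977583],
       [  0.        ,   0.        ,   1.        ]]), 'distortion': array([-0.07271399,  0.        ,  0.        ,  0.        ,  0.        ]), 'extrinsics': array([[ 4.22023908e-01,  8.65914929e-01,  2.68490516e-01,
         2.06423556e-01],
       [ 9.06584699e-01, -4.03114621e-01, -1.24911114e-01,
         6.21927652e-01],
       [ 7.00547053e-05,  2.96124870e-01, -9.55149233e-01,
         3.74174567e-01],
       [ 0.00000000e+00,  0.00000000e+00,  0.00000000e+00,
         1.00000000e+00]])} [-0.06860485  0.03295478  0.13479623]
```

Emit:
drive_tool:
  deltas: "-26 58 -4 0;-26 58 -4 0;-26 58 -4 0;-26 58 -4 0;-26 58 -4 0;-26 58 -4 0;0 0 0 0"

```text
time: 1.58
ee_pos: [0.5235, 0.3024, 0.2629]
tool_rot: [-0.0, 0.843, 0.538, 0.001]
contact_force: [-1.2, 0.2, 0.5]
finger_gap: 0.0853
```

Run:
```python
from h import *
np.set_printoptions(precision=4,suppress=True)
go(.55,.287,.26)
i=viewer.camera_info("wrist");im=viewer.capture("wrist");save("w1.png",im)
t=viewer.camera_info("top")
for l,z in (("cap_knob",.108),("edge_mid",.09),("pad_top",.004)):
    for d in viewer.pinpoint("wrist",l): print(l,round(d["confidence"],2),np.round(d["uv"]),onz(i,d["uv"],z))
print(onz(t,(265,259),.108))
```

```text
pos [0.5235 0.3024 0.2629] jaw 65.15 t 1.57 gap 85.3 F [-1.2  0.2  0.5]
delta [-2.8 30.5  3. ] rows 0.508134447138587
cap_knob 0.9 [328.  80.] [0.4297 0.3512 0.108 ]
cap_knob 0.78 [325. 259.] [0.549  0.2938 0.108 ]
cap_knob 0.58 [229. 109.] [0.4175 0.2789 0.108 ]
edge_mid 0.61 [325. 257.] [0.5529 0.2921 0.09  ]
pad_top 0.73 [149. 195.] [0.4428 0.143  0.004 ]
[0.5529 0.2885 0.108 ]
```

View pics/w1.png

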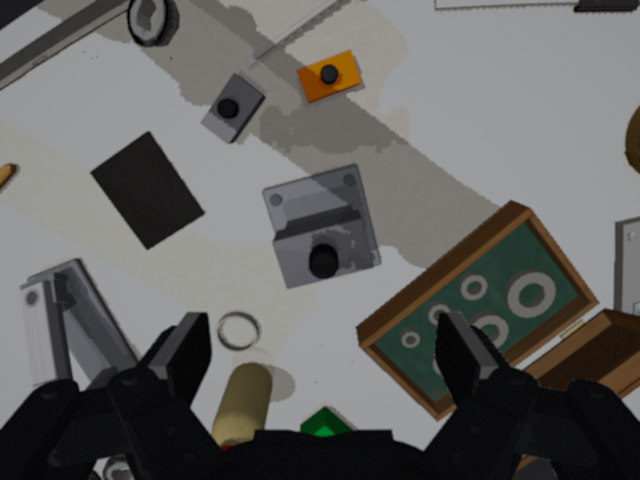

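Run:
```python
from h import *
im=cv2.imread("pics/w1.png")[:,:,::-1]; save("w1c.png",crop(im,240,150,400,300,5))
t=viewer.camera_info("top");it=cv2.imread("pics/top0.png")[:,:,::-1]; save("t0c.png",crop(it,230,225,310,305,7))
np.set_printoptions(precision=4,suppress=True)
c=[onz(t,p,.012) for p in ((253,237.6),(297.8,245.2),(289.8,296),(242.6,288.8))]
print(np.array(c),np.mean(c,0))
for a in range(4):
  d=c[(a+1)%4]-c[a]; print(np.linalg.norm(d),np.degrees(np.arctan2(d[1],d[0])))
for I,x0,y0,x1,y1 in ((im,300,235,350,290),(it,255,250,275,272)):
  g=I[y0:y1,x0:x1].max(2)<45; ys,xs=np.nonzero(g); print(xs.mean()+x0,ys.mean()+y0,g.sum(), xs.min()+x0,xs.max()+x0,ys.min()+y0,ys.max()+y0)
```

```text
[[0.6109 0.3268 0.012 ]
 [0.5948 0.232  0.012 ]
 [0.4886 0.2475 0.012 ]
 [0.503  0.3459 0.012 ]] [0.5493 0.2881 0.012 ]
0.09608750399539656 -99.65664223555923
0.10732696844158125 171.6979349713604
0.09946600443977861 81.66446167220235
0.10959325043267416 -10.08267439997245
323.29152148664343 260.3135888501742 861 309 338 243 277
263.793893129771 260.2442748091603 131 258 270 254 266
```

View pics/w1c.png

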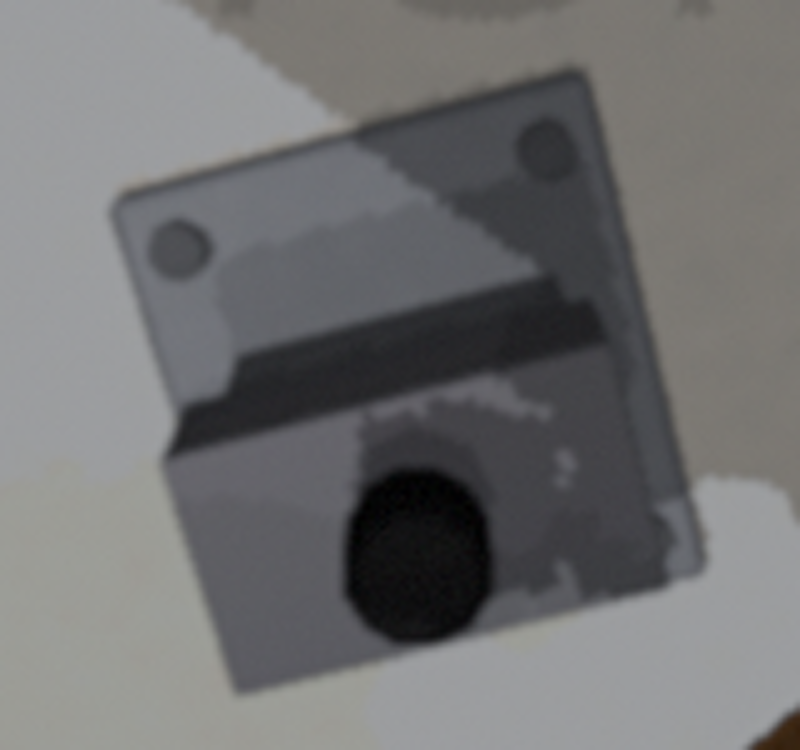

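View pics/t0c.png

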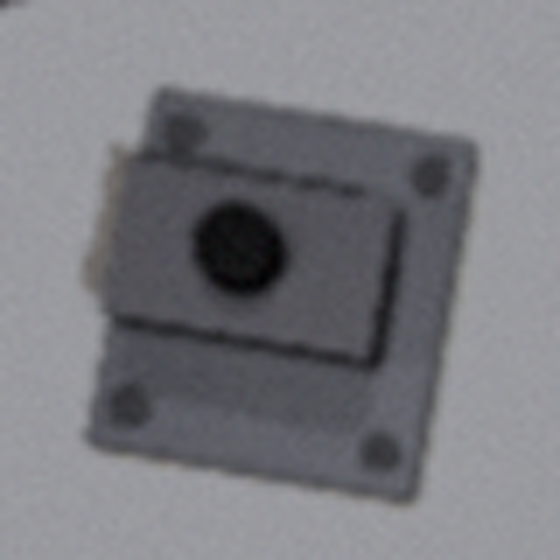

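Run:
```python
from h import *
np.set_printoptions(precision=4,suppress=True)
t=viewer.camera_info("top");w=viewer.camera_info("wrist")
print(onz(t,(264.2,260.3),.110),onz(w,(323.4,260.3),.108),tri(ray(t,(264.2,260.3)),ray(w,(323.4,260.3))))
c=[onz(w,(240+a/5,150+b/5),.012)for a,b in((117,200),(585,72),(703,575))]
print(np.array(c))
for a in range(2):
  d=c[a+1]-c[a]; print(np.linalg.norm(d),np.degrees(np.arctan2(d[1],d[0])))
print("mid",(c[0]+c[2])/2)
go(.549,.2905,.16)
```

```text
[0.5501 0.2897 0.11  ] [0.543  0.3016 0.108 ] (array([0.5562, 0.2955, 0.0661]), [np.float64(0.4734475231569901), np.float64(0.47344752315675925)])
[[0.482  0.2638 0.012 ]
 [0.4967 0.3587 0.012 ]
 [0.6037 0.3413 0.012 ]]
0.09604743995943339 81.15514296046555
0.10835092613588665 -9.254158416683229
mid [0.5428 0.3025 0.012 ]
pos [0.5178 0.3106 0.2622] jaw 65.93 t 1.77 gap 85.7 F [-0.5  0.4 -0.7]
delta [ -6.1  37.  102.1] rows 1.70104120362132
```

Emit:
drive_tool:
  deltas: "-4 20 20 0;0 0 0 0;0 0 0 0;0 0 0 0"

```text
time: 2.28
ee_pos: [0.5331, 0.3013, 0.2393]
tool_rot: [-0.003, 0.837, 0.547, -0.0]
contact_force: [-0.1, -0.1, 1.4]
finger_gap: 0.0854
```

Run:
```python
from h import *
np.set_printoptions(precision=4,suppress=True)
go(.549,.2905,.108)
w=viewer.camera_info("wrist");im=viewer.capture("wrist");save("w2.png",im)
go(.549,.2905,.108)
import pickle;pickle.dump(w,open("w2.pkl","wb"))
print([ (d["confidence"],d["uv"]) for d in viewer.pinpoint("wrist","cap_knob")])
p=proj(w,[.55,.2905,.108])[0].astype(int);x0,y0=p-50;print(p)
g=im[y0:y0+100,x0:x0+100].max(2)<45; n,l,st,ce=cv2.connectedComponentsWithStats(g.astype(np.uint8));
t=viewer.camera_info("top")
for k in range(1,n):
  if st[k,4]>300:
    c=ce[k]+[x0,y0]; print(st[k],c,onz(w,c,.108),tri(ray(t,(264.2,260.3)),ray(w,c)))
save("w2c.png",crop(im,max(p[0]-90,0),max(0,p[1]-110),p[0]+90,p[1]+70,4))
```

```text
pos [0.5331 0.3013 0.2393] jaw 66.28 t 2.27 gap 85.4 F [-0.1 -0.1  1.4]
delta [ -3.8  19.6 131.2] rows 2.1872510761007846
pos [0.533  0.3016 0.2395] jaw 66.3 t 2.33 gap 85.3 F [-1.1  0.3 -0.9]
delta [ -4.   19.8 131.4] rows 2.190425460078101
[(0.66, [318.4, 258.6]), (0.58, [326.2, 61.9]), (0.55, [218.9, 92.2])]
[316 262]
[  1   0  93  25 778] [311.9949 221.2185] [0.5206 0.2998 0.108 ] (array([0.5477, 0.2948, 0.0366]), [np.float64(12.416747879111078), np.float64(12.416747879111245)])
[  37   30   32   38 1031] [318.6169 260.7837] [0.5495 0.2922 0.108 ] (array([0.5515, 0.291 , 0.101 ]), [np.float64(0.24653585598863142), np.float64(0.24653585598875638)])
```

View pics/w2c.png

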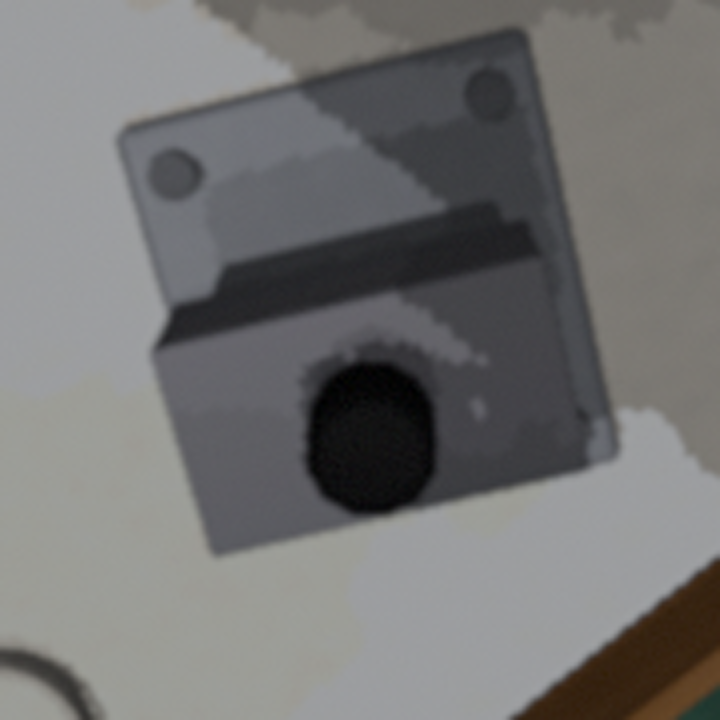

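Emit:
drive_tool:
  deltas: "-3 20 30 0;0 0 50 0;0 0 0 0;0 0 0 0"
  grip: 60
  squeeze: 50

```text
time: 2.88
ee_pos: [0.5521, 0.2932, 0.1627]
tool_rot: [-0.003, 0.837, 0.548, 0.004]
contact_force: [-0.0, 1.0, 0.5]
finger_gap: 0.0597
```

Run:
```python
from h import *
go(.550,.291,.110)
```

```text
pos [0.5521 0.2932 0.1627] jaw 66.41 t 2.88 gap 59.7 F [-0.   1.   0.5]
delta [-3.3 -1.  52.6] rows 0.8773920193522725
```

Emit:
drive_tool:
  deltas: "-3 -1 26 0;0 0 26 0;0 0 0 0;0 0 0 0"

```text
time: 3.38
ee_pos: [0.5551, 0.2953, 0.1205]
tool_rot: [-0.003, 0.836, 0.548, 0.012]
contact_force: [0.5, 0.6, 0.2]
finger_gap: 0.0599
```

Run:
```python
from h import *
go(.550,.291,.110)
```

```text
pos [0.5551 0.2953 0.1205] jaw 66.5 t 3.38 gap 59.9 F [0.5 0.6 0.2]
delta [-6.2 -3.  10.4] rows 0.17278810002205794
```

Emit:
drive_tool:
  deltas: "-6 -3 10 0;0 0 0 0"

```text
time: 3.62
ee_pos: [0.5509, 0.2915, 0.1125]
tool_rot: [-0.003, 0.836, 0.548, 0.013]
contact_force: [-0.7, -0.3, 0.3]
finger_gap: 0.06
```

Run:
```python
from h import *
go(.550,.291,.110);print(R(status.state()["tool_rot"])[:,2])
```

```text
pos [0.5509 0.2915 0.1125] jaw 66.51 t 3.62 gap 60.0 F [-0.7 -0.3  0.3]
delta [-0.9 -0.6  2.4] rows 0.040592944418320044
[ 0.01917374  0.01957268 -0.99962457]
```

Emit:
drive_tool:
  deltas: "-1 0 2 0;0 0 0 0;0 0 0 0;0 0 0 0"
  grip: 10
  squeeze: 50

```text
time: 4.12
ee_pos: [0.5509, 0.2908, 0.1113]
tool_rot: [-0.003, 0.836, 0.548, 0.014]
contact_force: [-0.4, -0.2, 0.8]
finger_gap: 0.022
```

Emit:
drive_tool:
  deltas: "0 0 0 0;0 0 -20 0;0 0 -25 0;0 0 -25 0;0 0 0 0"

```text
time: 4.75
ee_pos: [0.5498, 0.2895, 0.186]
tool_rot: [-0.003, 0.836, 0.548, 0.015]
contact_force: [0.2, 0.1, -1.6]
finger_gap: 0.022
```

Run:
```python
from h import *
i=viewer.camera_info("wrist");im=viewer.capture("wrist");save("w3.png",im)
t=viewer.capture("scene");save("s3.png",crop(t,120,120,420,345,2.6))
go(.436,.1385,.12);print(R(status.state()["tool_rot"])[:,2],status.state()["joint_pos"])
```

```text
pos [0.5483 0.2887 0.183 ] jaw 66.5 t 4.85 gap 21.7 F [-0.5 -0.2 -2. ]
delta [-184.   -43.6   58.3] rows 3.0663134677877135
[ 0.01703249  0.01827778 -0.99968786] [-0.65607697  0.27013134  0.15823543  1.63359964 -0.05312152  1.21776637
  0.67439487]
```

View pics/s3.png

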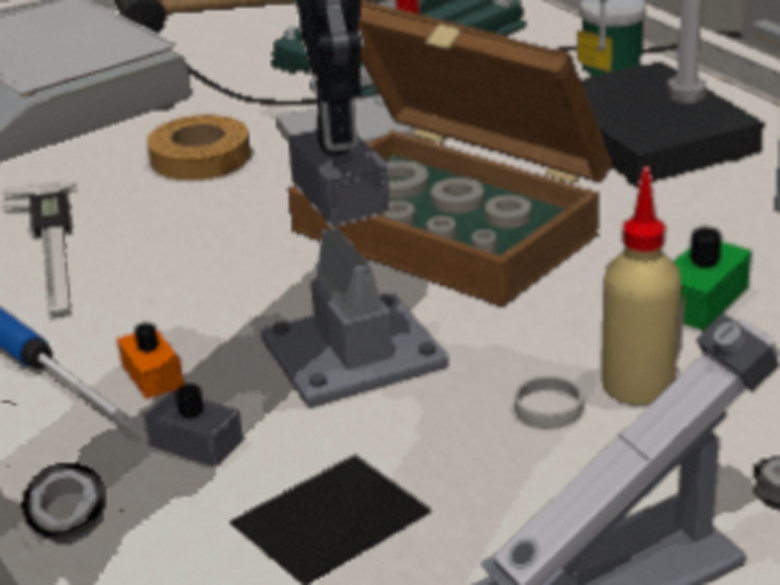

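View pics/w3.png

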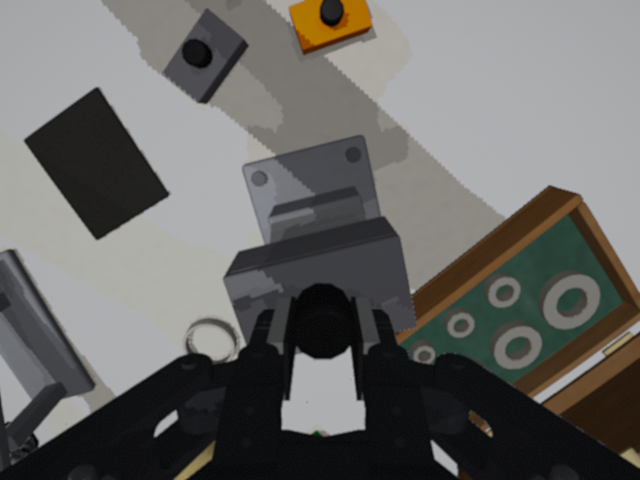

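Run:
```python
from h import *
import pickle
np.set_printoptions(precision=4,suppress=True)
for f,info in (("w2",pickle.load(open("w2.pkl","rb"))),("top0",viewer.camera_info("top"))):
    im=cv2.imread(f"pics/{f}.png"); p=proj(info,[.438,.138,.004])[0]; print(f,p)
    n,l,st,ce=cv2.connectedComponentsWithStats((im.max(2)<55).astype(np.uint8))
    k=l[int(p[1]),int(p[0])]; print(st[k])
    c,_=cv2.findContours((l==k).astype(np.uint8),0,1)
    W=np.array([onz(info,q[0],.004)[:2] for q in c[0]])*1000
    print(cv2.minAreaRect(W.astype(np.float32)))
go(.438,.1385,.12)
```

```text
w2 [128.0459 185.7884]
[  74  121  119  125 7702]
((439.5880126953125, 142.85342407226562), (97.460205078125, 77.94984436035156), 5.951180934906006)
top0 [342.8502 320.8752]
[ 322  295   41   51 1751]
((440.4131774902344, 140.19143676757812), (97.11068725585938, 76.49663543701172), 5.981619834899902)
pos [0.5483 0.2887 0.183 ] jaw 66.5 t 4.85 gap 21.7 F [-0.5 -0.2 -2. ]
delta [-183.2  -41.7   58.3] rows 3.0530270157591834
```

Emit:
drive_tool:
  deltas: "-30 -7 0 0;-50 -11 5 0;-50 -11 5 0;-45 -11 5 0;0 0 0 10;0 0 0 10;0 0 0 10;0 0 0 10"

```text
time: 5.85
ee_pos: [0.4313, 0.1371, 0.152]
tool_rot: [-0.005, 0.976, 0.218, 0.001]
contact_force: [0.1, 0.4, -1.9]
finger_gap: 0.0221
```

Emit:
drive_tool:
  deltas: "0 0 0 10;0 0 0 10;0 0 0 10;0 0 0 5;0 0 0 0"

```text
time: 6.48
ee_pos: [0.4267, 0.1353, 0.1457]
tool_rot: [-0.002, 0.995, -0.095, -0.006]
contact_force: [-0.5, 0.1, -0.0]
finger_gap: 0.0221
```

Run:
```python
from h import *
go(.440,.141,.06);print(R(status.state()["tool_rot"])[:,2],status.state()["joint_pos"])
```

```text
pos [0.4267 0.1353 0.1457] jaw -10.96 t 6.47 gap 22.1 F [-0.5  0.1 -0. ]
delta [12.9 -7.7 85.6] rows 1.4272071274624867
[-0.01049166  0.00594114 -0.99992731] [-0.54447048 -0.03695128  0.18228076  2.04867916 -0.00284077  1.13695956
 -0.55240909]
```

Emit:
drive_tool:
  deltas: "13 -8 30 -2;0 0 35 0;0 0 0 0"

```text
time: 6.85
ee_pos: [0.4399, 0.1411, 0.0781]
tool_rot: [-0.002, 0.997, -0.075, -0.006]
contact_force: [-0.4, -0.1, -1.6]
finger_gap: 0.022
```

Run:
```python
from h import *
w=viewer.camera_info("wrist");im=viewer.capture("wrist");save("w4.png",im)
go(.440,.141,.056);print(R(status.state()["tool_rot"])[:,2])
```

```text
pos [0.4414 0.1416 0.0798] jaw -8.58 t 6.9 gap 21.9 F [-0.1  0.5 -0.4]
delta [-1.1  1.  23.8] rows 0.39738845445973625
[-0.00845233  0.00685759 -0.99994076]
```

View pics/w4.png

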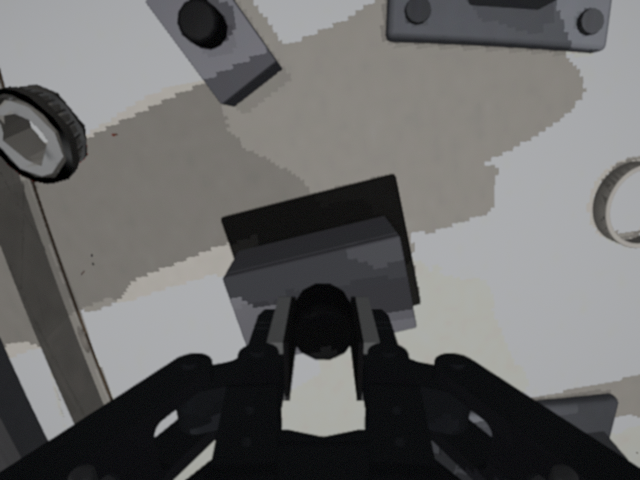

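Emit:
drive_tool:
  deltas: "-1 1 11 0;0 0 8 0;0 0 0 0"

```text
time: 7.28
ee_pos: [0.4418, 0.1416, 0.0624]
tool_rot: [-0.004, 0.997, -0.074, -0.002]
contact_force: [0.1, 0.3, -1.0]
finger_gap: 0.0218
```

Run:
```python
from h import *
go(.440,.141,.056)
```

```text
pos [0.4418 0.1416 0.0624] jaw -8.53 t 7.28 gap 21.8 F [ 0.1  0.3 -1. ]
delta [-1.7  0.9  6.4] rows 0.10692918892705854
```

Emit:
drive_tool:
  deltas: "-1 1 4 0;0 0 2 0;0 0 2 0"

```text
time: 7.65
ee_pos: [0.4406, 0.142, 0.0565]
tool_rot: [-0.005, 0.997, -0.074, -0.003]
contact_force: [-9.6, -0.6, 21.3]
finger_gap: 0.0219
```

Contact (21 N up). I release, let it settle, and rise.

Emit:
drive_tool:
  deltas: "0 0 -0.5 0;0 0 0 0;0 0 0 0;0 0 0 0;0 0 -15 0;0 0 -40 0;0 0 -50 0;0 0 -40 0"
  grip: 50

```text
time: 8.65
ee_pos: [0.4399, 0.1395, 0.2063]
tool_rot: [-0.004, 0.997, -0.074, -0.004]
contact_force: [0.4, 0.1, 0.3]
finger_gap: 0.0499
```

Run:
```python
from h import *
w=viewer.camera_info("wrist");im=viewer.capture("wrist");save("w5.png",im)
im=viewer.capture("top");save("t5.png",crop(im,230,200,480,360,3.1))
im=viewer.capture("scene");save("s5.png",crop(im,120,150,430,380,2.5))
go(.55,-.003,.25);print(R(status.state()["tool_rot"])[:,2])
```

```text
pos [0.4413 0.14   0.2067] jaw -8.52 t 8.8 gap 49.9 F [-0.7 -0.5  0.3]
delta [128.5 124.9 -45.3] rows 2.141168521155686
[-0.00405943  0.0106014  -0.99993556]
```

View pics/t5.png

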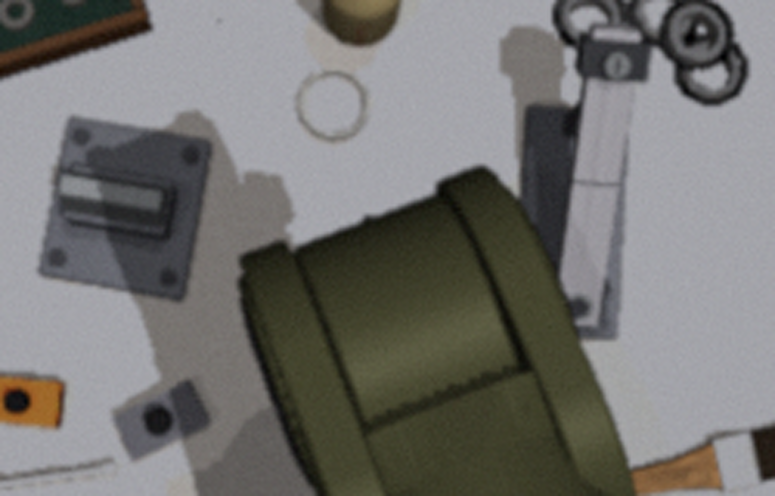

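View pics/s5.png

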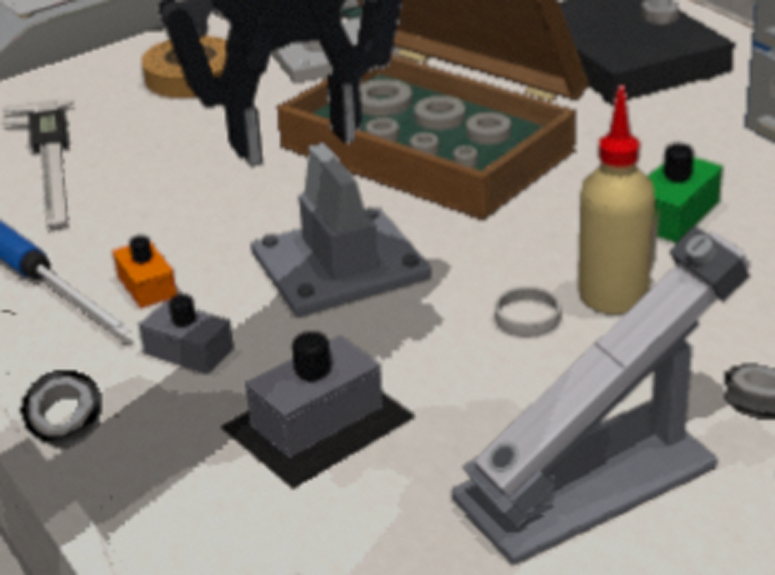

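Run:
```python
from h import *
np.set_printoptions(precision=4,suppress=True)
t=viewer.camera_info("top");s=viewer.camera_info("scene")
P={}
for n,a,b in (("scribe",(422.9,259.1),(363.9,292.1)),("low",(416.4,304.4),(317.5,341.4)),("screw",(429.3,220.9),(399.6,247.9))):
    P[n],e=tri(ray(t,a),ray(s,b)); print(n,P[n],np.round(e,4))
d=P["scribe"]-P["low"];print(np.linalg.norm(d),np.degrees(np.arctan2(d[1],d[0])),np.degrees(np.arcsin(d[2]/np.linalg.norm(d))))
u=d/np.linalg.norm(d); print("screw along",(P["screw"]-P["scribe"])@u)
```

```text
scribe [ 0.5539 -0.0135  0.0945] [0.9509 0.9509]
low [ 0.4702 -0.0086  0.0412] [0.132 0.132]
screw [ 0.6178 -0.0174  0.1482] [0.9574 0.9574]
0.09929192016645053 -3.356943259227689 32.454258374411594
screw along 0.08287153095362568
```

Run:
```python
from h import *
t=viewer.camera_info("top");im=cv2.imread("pics/top0.png")
c=np.array([.505,-.16]);
for yaw,col in ((-90,(0,0,255)),(-60,(0,255,0))):
    a=np.radians(yaw);u=np.array([np.cos(a),np.sin(a)]);v=np.array([-u[1],u[0]])
    for z in (0,.03):
        q=[np.r_[c+sx*.1*u+sy*.021*v,z] for sx,sy in((1,1),(1,-1),(-1,-1),(-1,1))]
        cv2.polylines(im,[proj(t,q).astype(int)],True,col,1)
cv2.imwrite("pics/plan.png",cv2.resize(im[180:400,360:640],None,fx=2.8,fy=2.7))
```

View pics/plan.png

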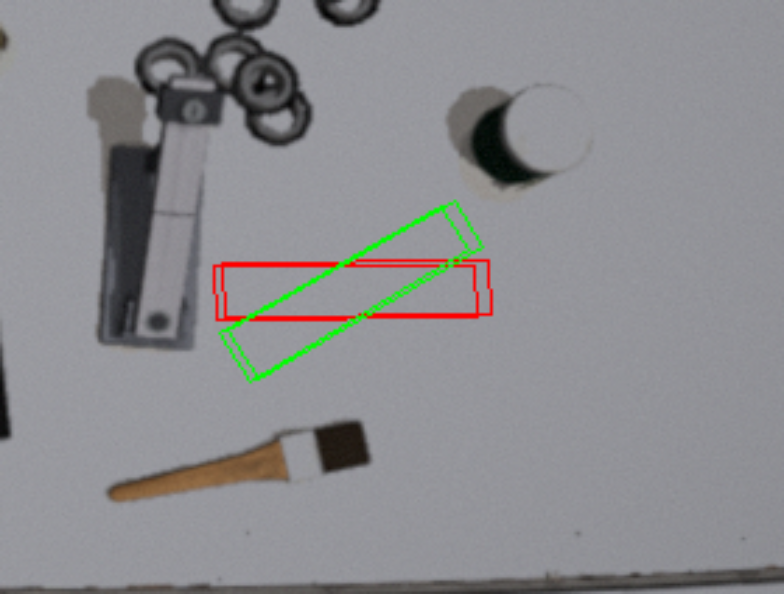

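Emit:
drive_tool:
  deltas: "40 40 -15 -10;40 40 -15 -10;30 30 -10 -10;0 0 0 -10;0 0 0 -10;0 0 0 -10;0 0 0 -10;0 0 0 -10"

```text
time: 9.8
ee_pos: [0.5451, 0.0319, 0.2374]
tool_rot: [-0.008, 0.805, 0.594, -0.005]
contact_force: [-0.2, 0.0, 0.5]
finger_gap: 0.0499
```

Emit:
drive_tool:
  deltas: "0 0 0 -10;0 0 0 0;0 0 0 0"

```text
time: 10.18
ee_pos: [0.5433, 0.0315, 0.2349]
tool_rot: [-0.01, 0.75, 0.662, -0.007]
contact_force: [-0.1, 0.5, -0.6]
finger_gap: 0.0501
```

Run:
```python
from h import *
go(.5813,-.0153,.20);print(R(status.state()["tool_rot"])[:,2],status.state()["joint_pos"])
```

```text
pos [0.5433 0.0315 0.2349] jaw 82.89 t 10.18 gap 50.1 F [-0.1  0.5 -0.6]
delta [-41.9  44.3  33.8] rows 0.7386140751255011
[-0.02259732  0.00584322 -0.99972757] [-0.36706655  0.11287127  0.28793615  1.71466099 -0.04070291  1.3409246
  1.37590084]
```

Emit:
drive_tool:
  deltas: "-20 10 0 -4;0 0 0 0;0 0 0 0"

```text
time: 10.55
ee_pos: [0.5502, 0.0116, 0.2339]
tool_rot: [-0.011, 0.727, 0.686, -0.007]
contact_force: [0.5, 0.9, 1.0]
finger_gap: 0.0503
```

Run:
```python
from h import *
np.set_printoptions(precision=4,suppress=True)
w=viewer.camera_info("wrist");im=viewer.capture("wrist");save("w6.png",im)
go(.5813,-.0153,.20)
print(proj(w,[[.5539,-.0135,.0945],[.4702,-.0086,.0412],[.6178,-.0174,.1482]]))
import pickle;pickle.dump(w,open("w6.pkl","wb"))
```

```text
pos [0.5502 0.0112 0.2339] jaw 86.66 t 10.6 gap 50.2 F [-0.6 -1.1 -0.1]
delta [-24.8  33.5  33. ] rows 0.55757105513352
[[286.7778 243.0254]
 [290.0512 126.4943]
 [282.2057 359.4794]]
```

View pics/w6.png

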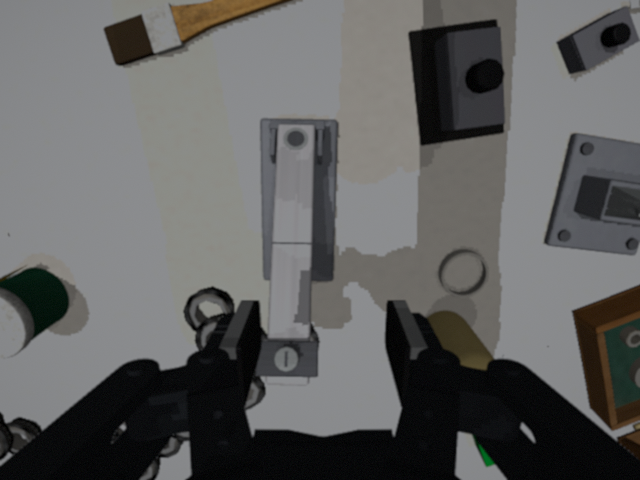

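Emit:
drive_tool:
  deltas: "-24 30 30 0;0 0 35 0;0 0 0 0;0 0 0 0"

```text
time: 11.1
ee_pos: [0.5789, -0.0106, 0.1691]
tool_rot: [-0.01, 0.727, 0.687, -0.005]
contact_force: [0.6, 0.3, -0.2]
finger_gap: 0.0502
```

Run:
```python
from h import *
go(.5813,-.0125,.101);print(R(status.state()["tool_rot"])[:,2])
```

```text
pos [ 0.5789 -0.0106  0.1691] jaw 86.73 t 11.1 gap 50.2 F [ 0.6  0.3 -0.2]
delta [-2.2  3.9 68. ] rows 1.1331667349101537
[-0.02045613  0.00823387 -0.99975685]
```

Emit:
drive_tool:
  deltas: "-2 4 30 0;0 0 30 0;0 0 5 0;0 0 0 0"
  grip: 46

```text
time: 11.6
ee_pos: [0.5862, -0.0099, 0.1106]
tool_rot: [-0.007, 0.726, 0.687, 0.001]
contact_force: [0.8, 0.5, -0.1]
finger_gap: 0.0457
```

Run:
```python
from h import *
go(.5813,-.0125,.101);print(R(status.state()["tool_rot"])[:,2])
w=viewer.camera_info("wrist");im=viewer.capture("wrist");save("w7.png",im)
```

```text
pos [ 0.5862 -0.0099  0.1106] jaw 86.85 t 11.6 gap 45.7 F [ 0.8  0.5 -0.1]
delta [-3.  -4.6  9.6] rows 0.16035158140396072
[-0.00837329  0.0104832  -0.99990999]
```

View pics/w7.png

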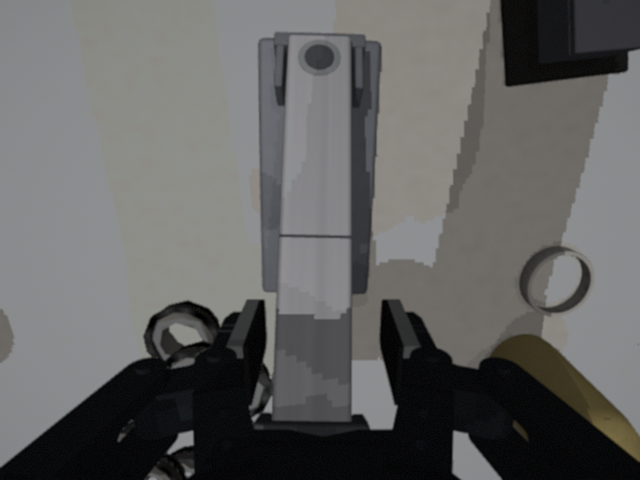

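Emit:
drive_tool:
  deltas: "-4 -4 9 0;0 0 1 0;0 0 0 0"

```text
time: 12.02
ee_pos: [0.5831, -0.0138, 0.1028]
tool_rot: [-0.005, 0.726, 0.687, 0.002]
contact_force: [-0.1, -0.5, -0.7]
finger_gap: 0.046
```

Emit:
drive_tool:
  deltas: "0 0 0 0;0 0 0 0;0 0 0 0;0 0 0 0"
  grip: 15
  squeeze: 60

```text
time: 12.52
ee_pos: [0.5833, -0.0137, 0.1034]
tool_rot: [-0.005, 0.726, 0.687, 0.003]
contact_force: [-0.1, 0.4, 1.3]
finger_gap: 0.0283
```

Run:
```python
from h import *
go(.5813,-.0125,.101);print(R(status.state()["tool_rot"])[:,2])
```

```text
pos [ 0.5833 -0.0137  0.1034] jaw 86.84 t 12.53 gap 28.3 F [-0.1  0.4  1.3]
delta [ 1.1 -2.1  2.4] rows 0.040490102745745715
[-0.00364018  0.01139219 -0.99992848]
```

Emit:
drive_tool:
  deltas: "0 0 -10 0;0 0 -20 0;0 0 -25 0;0 0 -30 0;0 0 0 0"

```text
time: 13.15
ee_pos: [0.5811, -0.0148, 0.1882]
tool_rot: [-0.007, 0.726, 0.687, -0.0]
contact_force: [-0.5, -0.3, -3.3]
finger_gap: 0.0286
```

Run:
```python
from h import *
im=viewer.capture("scene");save("s8.png",crop(im,240,120,520,370,2.4))
go(.505,-.16,.19);print(R(status.state()["tool_rot"])[:,2])
```

```text
pos [ 0.5798 -0.0147  0.1862] jaw 86.85 t 13.2 gap 28.6 F [ 0.2 -0.1 -4.6]
delta [-149.2  -66.7   -4.2] rows 2.486201394800188
[-0.01456796  0.01013721 -0.99984249]
```

View pics/s8.png

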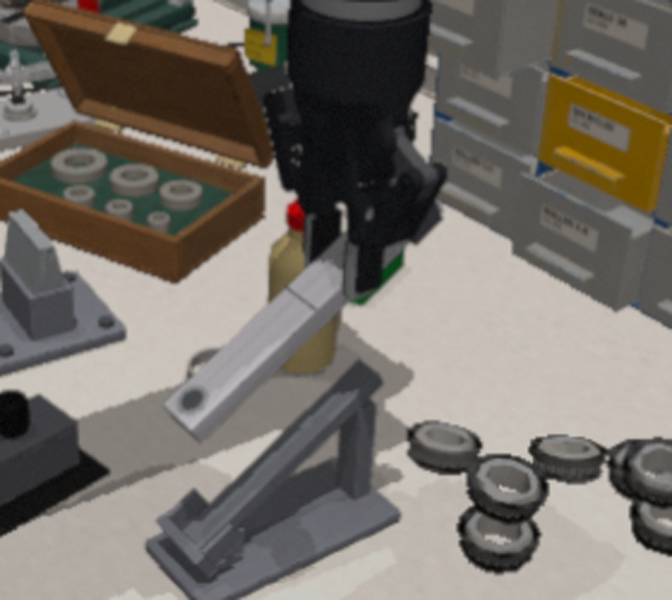

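Emit:
drive_tool:
  deltas: "-25 -12 0 0;-45 -22 0 0;-45 -22 0 0;-45 -22 0 0;0 0 0 0;0 0 0 9;0 0 0 9;0 0 0 9"

```text
time: 14.2
ee_pos: [0.4824, -0.1706, 0.1707]
tool_rot: [-0.015, 0.87, 0.493, -0.013]
contact_force: [-0.0, 0.9, -3.9]
finger_gap: 0.0284
```

Emit:
drive_tool:
  deltas: "0 0 0 9;0 0 0 9;0 0 0 9;0 0 0 9;0 0 0 9;0 0 0 0;0 0 0 0"

```text
time: 15.08
ee_pos: [0.4779, -0.1634, 0.1596]
tool_rot: [-0.012, 0.993, 0.115, -0.026]
contact_force: [-0.6, -0.6, -4.7]
finger_gap: 0.0281
```

Run:
```python
from h import *
im=viewer.capture("scene");save("s9.png",crop(im,240,120,640,420,1.9))
go(.49,-.177,.08);print(R(status.state()["tool_rot"])[:,2])
```

```text
pos [ 0.4779 -0.1633  0.1596] jaw 13.23 t 15.12 gap 28.5 F [ 0.7  0.4 -3.8]
delta [12.6 18.4 78.5] rows 1.3089120680522628
[-0.05515366  0.01752977 -0.99832399]
```

View pics/s9.png

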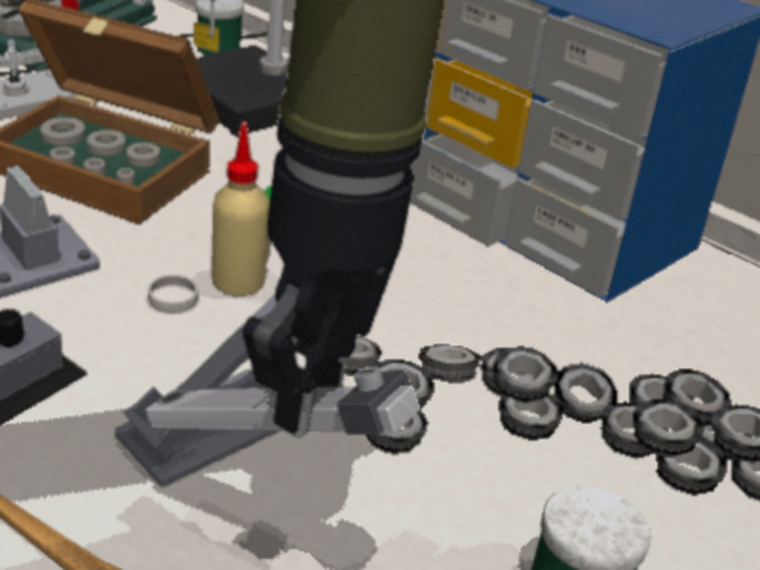

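Emit:
drive_tool:
  deltas: "5 18 15 2;5 15 20 2;0 3 25 0;0 0 0 0"

```text
time: 15.62
ee_pos: [0.493, -0.1952, 0.0965]
tool_rot: [-0.011, 0.996, 0.083, -0.026]
contact_force: [-0.3, 0.1, -4.3]
finger_gap: 0.0286
```

Run:
```python
from h import *
go(.495,-.198,.085);print(R(status.state()["tool_rot"])[:,2])
```

```text
pos [ 0.493  -0.1952  0.0965] jaw 9.57 t 15.62 gap 28.6 F [-0.3  0.1 -4.3]
delta [ 2.1  3.4 11.3] rows 0.18817617719814744
[-0.05419586  0.01789916 -0.99836989]
```

Emit:
drive_tool:
  deltas: "2 3 10 0;0 0 8 0;0 0 8 0;0 0 8 0;0 0 0 0"

```text
time: 16.25
ee_pos: [0.4973, -0.1976, 0.0642]
tool_rot: [-0.011, 0.996, 0.084, -0.022]
contact_force: [-0.9, 2.3, -0.9]
finger_gap: 0.0286
```

Run:
```python
from h import *
go(.495,-.198,.012);print(R(status.state()["tool_rot"])[:,2])
```

```text
pos [ 0.4973 -0.1976  0.0642] jaw 9.67 t 16.25 gap 28.6 F [-0.9  2.3 -0.9]
delta [-0.1  1.3 52.2] rows 0.8707615174800549
[-0.04658716  0.01747451 -0.99876137]
```

Emit:
drive_tool:
  deltas: "1 0 10 0;1 0 10 0;0 0 8 0;0 0 5 0;0 0 0 0"

```text
time: 16.88
ee_pos: [0.4991, -0.1981, 0.0299]
tool_rot: [-0.01, 0.996, 0.083, -0.021]
contact_force: [-0.0, -1.5, 1.3]
finger_gap: 0.0285
```

Run:
```python
from h import *
go(.495,-.198,.012);print(R(status.state()["tool_rot"])[:,2])
```

```text
pos [ 0.4991 -0.1981  0.0299] jaw 9.6 t 16.88 gap 28.5 F [-0.  -1.5  1.3]
delta [-3.3 -0.3 18.1] rows 0.30146646149231915
[-0.04334606  0.0158213  -0.99893484]
```

Emit:
drive_tool:
  deltas: "0 0 7 0;0 0 4 0;0 0 3 0;0 0 2 0;0 0 0 0"

```text
time: 17.5
ee_pos: [0.4983, -0.1976, 0.0129]
tool_rot: [-0.01, 0.996, 0.084, -0.021]
contact_force: [0.9, -1.9, -0.5]
finger_gap: 0.0289
```

Run:
```python
from h import *
im=viewer.capture("scene");save("s10.png",crop(im,340,220,600,420,2.8))
go(.495,-.198,.011);print(R(status.state()["tool_rot"])[:,2])
```

```text
pos [ 0.4983 -0.1976  0.013 ] jaw 9.62 t 17.55 gap 28.9 F [-0.1 -1.1 -1. ]
delta [-3.2 -0.2  2.1] rows 0.05378755316042642
[-0.04347091  0.01593218 -0.99892765]
```

View pics/s10.png

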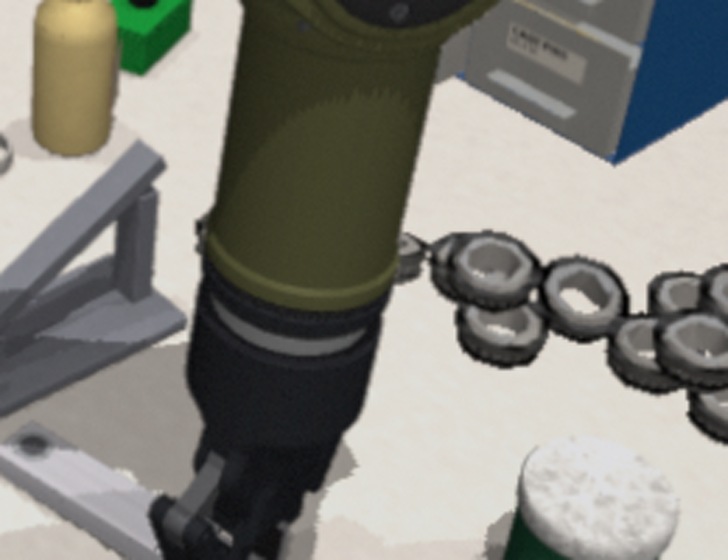

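Emit:
drive_tool:
  deltas: "0 0 2 0;0 0 1 0"

```text
time: 17.8
ee_pos: [0.4983, -0.1978, 0.0101]
tool_rot: [-0.01, 0.996, 0.084, -0.021]
contact_force: [0.4, -2.5, 0.8]
finger_gap: 0.0286
```

Emit:
drive_tool:
  deltas: "0 0 0 0;0 0 0 0;0 0 -10 0;0 0 -30 0;0 0 -40 0;0 0 -40 0;0 0 0 0;0 0 0 0"
  grip: 48

```text
time: 18.8
ee_pos: [0.5034, -0.1982, 0.1355]
tool_rot: [-0.01, 0.996, 0.085, -0.021]
contact_force: [0.1, 0.3, -0.4]
finger_gap: 0.048
```

Run:
```python
from h import *
import pickle
w=viewer.camera_info("wrist");im=viewer.capture("wrist");save("w11.png",im);pickle.dump(w,open("w11.pkl","wb"))
im=viewer.capture("top");save("t11f.png",im)
go(.495,-.198,.011);print(R(status.state()["tool_rot"])[:,2])
```

```text
pos [ 0.5034 -0.1983  0.1351] jaw 9.73 t 18.9 gap 48.0 F [-0.3 -0.2  0.4]
delta [ -3.1   1.2 124.3] rows 2.072026271356487
[-0.04420049  0.01664329 -0.99888404]
```

View pics/w11.png

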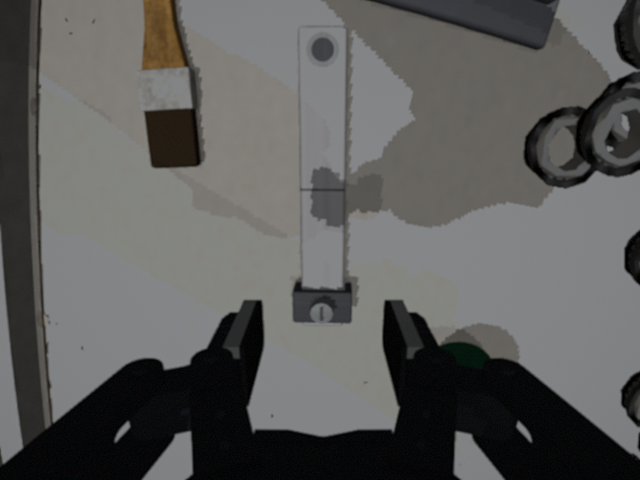

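View pics/t11f.png

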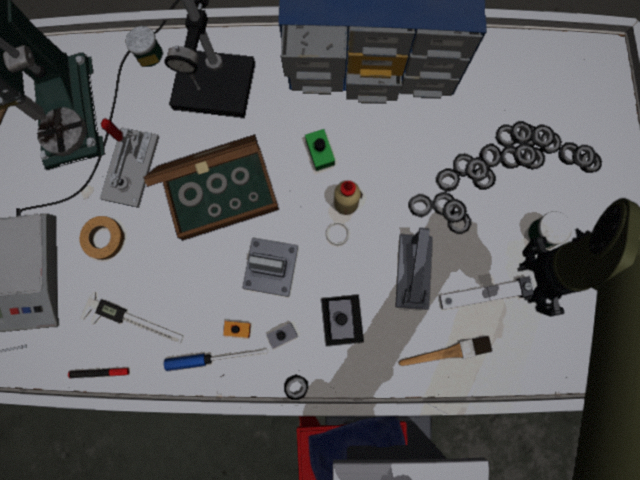

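Run:
```python
from h import *
import pickle
np.set_printoptions(precision=4,suppress=True)
w=pickle.load(open("w11.pkl","rb"))
im=cv2.imread("pics/w11.png")[:,:,::-1]; save("w11c.png",crop(im,280,170,370,340,4)); save("w11d.png",crop(im,280,10,370,70,6))
s=onz(w,(323,189),.016);l=onz(w,(322.5,26),.016);k=onz(w,(321,313),.032)
print(s,l,k); d=s-l; L=np.linalg.norm(d);u=d/L;print(L,np.degrees(np.arctan2(u[1],u[0])),"screw",(k-s)@u,(k-s)@np.array([-u[1],u[0],0]))
```

```text
[ 0.4925 -0.1613  0.016 ] [ 0.4753 -0.0638  0.016 ] [ 0.5057 -0.2421  0.032 ]
0.09907038826882186 -80.01271905535957 screw 0.0818129078312229 -0.0009803871148484683
```

View pics/w11c.png

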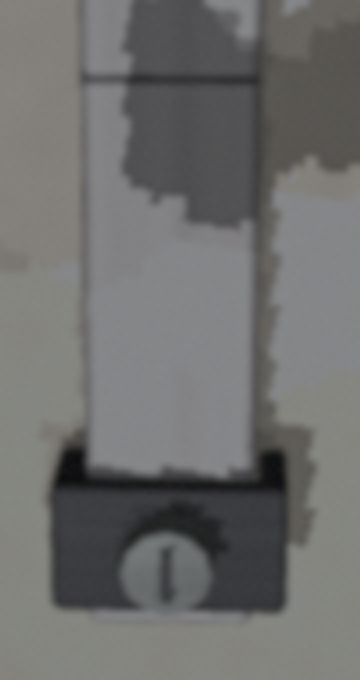

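Run:
```python
from h import *
import pickle
w=pickle.load(open("w11.pkl","rb"))
s=onz(w,(323,189.5),.016);l=onz(w,(322.5,26),.016);u=(s-l)/np.linalg.norm(s-l)
for n,r,z in (("near top",292,.032),("far top",321.7,.032),("bar end",324.5,.016),("near bottom",288.5,.016)):
    print(n,((onz(w,(322,r),z)-s)@u*1e3).round(1))
c=s+u*.033; print(c); go(c[0],c[1],.011)
```

```text
near top 66.1
far top 88.0
bar end 98.5
near bottom 70.2
[ 0.49826093 -0.19417559  0.016     ]
pos [ 0.5034 -0.1983  0.1351] jaw 9.73 t 18.9 gap 48.0 F [-0.3 -0.2  0.4]
delta [  0.7  -2.  124.2] rows 2.070684872656702
```

Emit:
drive_tool:
  deltas: "0.5 -2 40 0;0 0 40 0;0 0 15 0;0 0 0 0"

```text
time: 19.4
ee_pos: [0.4979, -0.1942, 0.0358]
tool_rot: [-0.011, 0.996, 0.084, -0.023]
contact_force: [-0.9, -0.4, 0.3]
finger_gap: 0.0478
```

Run:
```python
from h import *
go(.4982,-.1937,.0105);print(R(status.state()["tool_rot"])[:,2])
```

```text
pos [ 0.4979 -0.1942  0.0358] jaw 9.73 t 19.4 gap 47.8 F [-0.9 -0.4  0.3]
delta [ 1.5  0.2 25.3] rows 0.42148997386242776
[-0.04783069  0.01709461 -0.99870917]
```

Emit:
drive_tool:
  deltas: "1 0 12 0;0 0 10 0;0 0 2 0;0 0 0 0"

```text
time: 19.9
ee_pos: [0.5, -0.1943, 0.0128]
tool_rot: [-0.01, 0.996, 0.085, -0.021]
contact_force: [-0.2, -0.7, -0.0]
finger_gap: 0.0481
```

Run:
```python
from h import *
go(.4982,-.1937,.0105);print(R(status.state()["tool_rot"])[:,2])
```

```text
pos [ 0.5    -0.1943  0.0128] jaw 9.73 t 19.9 gap 48.1 F [-0.2 -0.7 -0. ]
delta [-1.6 -0.8  2.4] rows 0.04009819799672949
[-0.04335186  0.01616636 -0.99892906]
```

Emit:
drive_tool:
  deltas: "-1.5 -0.5 1.5 0;0 0 0 0;0 0 0 0;0 0 0 0;0 0 0 0"
  grip: 15
  squeeze: 80

```text
time: 20.52
ee_pos: [0.4985, -0.1943, 0.0121]
tool_rot: [-0.01, 0.996, 0.085, -0.02]
contact_force: [0.4, -0.8, -0.1]
finger_gap: 0.0277
```

Emit:
drive_tool:
  deltas: "0 0 -15 0;0 0 -40 0;0 0 -50 0;0 0 -55 0;0 0 -40 0;0 0 0 0;0 0 0 0"

```text
time: 21.4
ee_pos: [0.5041, -0.1969, 0.2179]
tool_rot: [-0.011, 0.996, 0.084, -0.023]
contact_force: [-0.4, 0.3, -4.4]
finger_gap: 0.0276
```

Run:
```python
from h import *
import pickle
np.set_printoptions(precision=4,suppress=True)
w=viewer.camera_info("wrist");im=viewer.capture("wrist");save("w12.png",im);pickle.dump(w,open("w12.pkl","wb"))
im=viewer.capture("scene");save("s12.png",crop(im,240,50,640,420,1.6))
go(.549,.29,.19);print(R(status.state()["tool_rot"])[:,2],status.state()["ft_torque"])
```

```text
pos [ 0.5041 -0.197   0.2175] jaw 9.63 t 21.5 gap 27.7 F [ 0.2 -0.  -4. ]
delta [ 126.9 -471.9   33.6] rows 7.8656247256091705
[-0.0488  0.0172 -0.9987] [-0.0257 -0.0922 -0.0882]
```

View pics/s12.png

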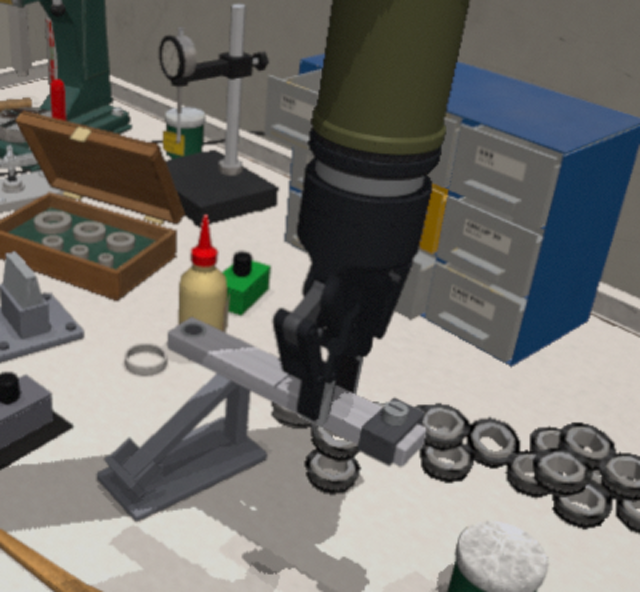

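View pics/w12.png

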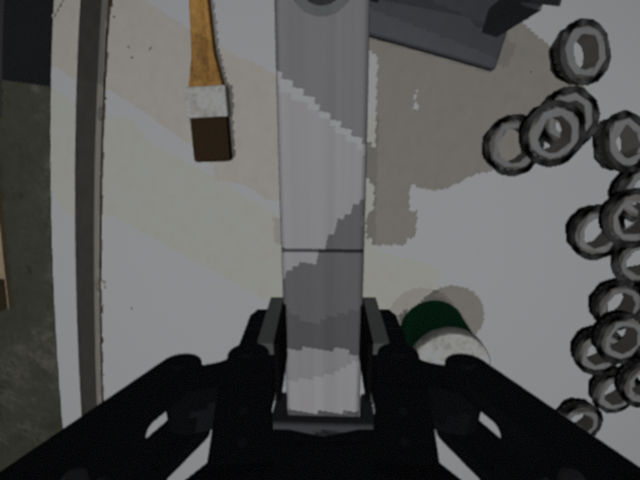

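Emit:
drive_tool:
  deltas: "6 -22 0 0;12 -45 0 0;14 -50 0 0;14 -50 0 0;14 -50 0 0;14 -50 0 0;14 -50 0 0;14 -50 0 0"

```text
time: 22.5
ee_pos: [0.5389, 0.1853, 0.2057]
tool_rot: [-0.008, 0.996, 0.076, -0.036]
contact_force: [0.3, -0.5, -3.4]
finger_gap: 0.0279
```

Run:
```python
from h import *
import pickle
w=pickle.load(open("w12.pkl","rb"))
p=np.array([.5041,-.197,.2175]); r=None
q=onz(w,(322,249.5),.2175-.002+.008); print("scribe rel",(q-p)*1e3)
go(.549,.29,.20);print(R(status.state()["tool_rot"])[:,2],status.state()["joint_pos"])
```

```text
scribe rel [-5.70376239 33.59331785  6.        ]
pos [0.5389 0.1853 0.2057] jaw 8.82 t 22.5 gap 27.9 F [ 0.3 -0.5 -3.4]
delta [  26.4 -101.8    6. ] rows 1.6974969033286114
[-0.07231194  0.01022786 -0.99732962] [-0.58553312  0.21890869  0.26584487  1.65655876 -0.09225137  1.3400815
 -0.14662359]
```

Emit:
drive_tool:
  deltas: "12 -45 0 -5;12 -40 -10 -9;0 0 -10 -9;0 0 -10 -9;0 0 -10 -9;0 0 -10 -9;0 0 -10 -9;0 0 -10 -9"

```text
time: 23.5
ee_pos: [0.5426, 0.28, 0.2557]
tool_rot: [-0.031, 0.767, 0.639, -0.042]
contact_force: [0.2, 1.0, -3.5]
finger_gap: 0.0276
```

Run:
```python
from h import *
go(.549,.29,.20);print(R(status.state()["tool_rot"])[:,2],status.state()["joint_pos"])
```

```text
pos [0.5426 0.28   0.2557] jaw 79.66 t 23.5 gap 27.6 F [ 0.2  1.  -3.5]
delta [12.4 10.1 54.6] rows 0.9105762039527477
[-0.10392286 -0.00651437 -0.99456403] [-0.5510796   0.30014132  0.07112928  1.44953041 -0.06365629  1.48819341
  0.91524589]
```

Emit:
drive_tool:
  deltas: "0 0 0 1;0 0 0 0;0 0 0 0"

```text
time: 23.88
ee_pos: [0.5415, 0.2791, 0.2514]
tool_rot: [-0.031, 0.775, 0.629, -0.046]
contact_force: [0.7, 0.8, -4.0]
finger_gap: 0.0282
```

Run:
```python
from h import *
go(.549,.29,.20);print(R(status.state()["tool_rot"])[:,2])
w=viewer.camera_info("wrist");im=viewer.capture("wrist");save("w13.png",im)
im=viewer.capture("top");save("t13.png",crop(im,180,150,380,350,4))
```

```text
pos [0.5415 0.2791 0.2514] jaw 78.25 t 23.88 gap 28.2 F [ 0.7  0.8 -4. ]
delta [13.8 10.4 50.1] rows 0.8352640631773062
[-0.10947545 -0.00974574 -0.99394172]
```

View pics/w13.png

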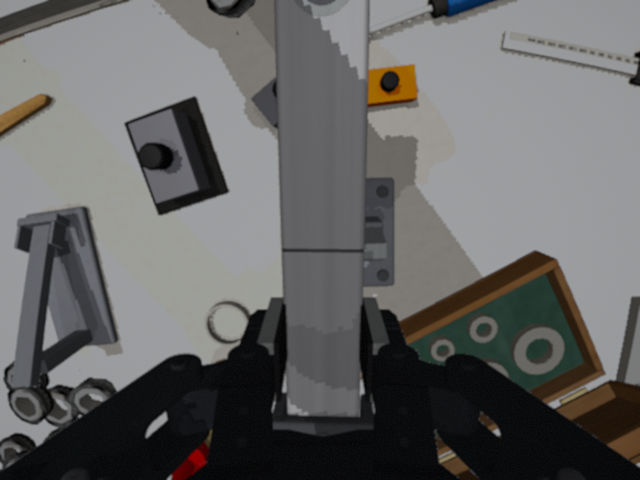

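Run:
```python
from h import *
im=cv2.imread("pics/t11f.png")[:,:,::-1]; save("edge.png",crop(im,235,225,305,305,8))
```

```text
(no output)
```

View pics/edge.png

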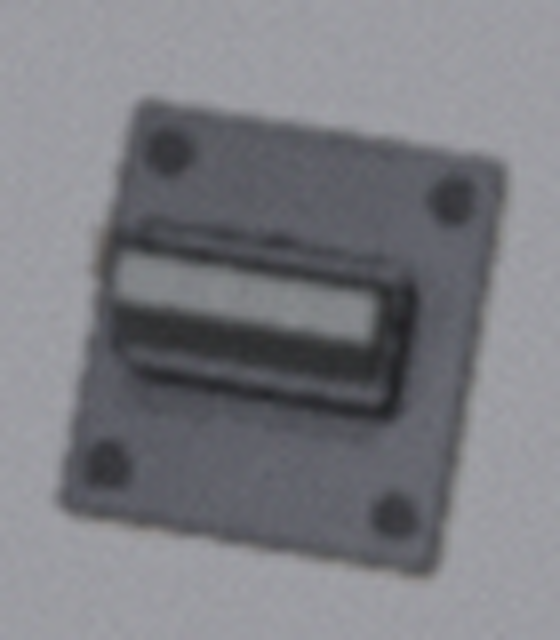

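Run:
```python
from h import *
np.set_printoptions(precision=4,suppress=True)
t=viewer.camera_info("top")
f=lambda a,b:onz(t,((a+.5)/8-.5+235,(b+.5)/8-.5+225),.09)
c=[f(*p) for p in((117,252),(381,293),(376,340),(113,303))]
print(np.array(c),np.mean(c,0))
for a in range(4):
  d=c[(a+1)%4]-c[a];print(np.linalg.norm(d),np.degrees(np.arctan2(d[1],d[0])))
import pickle
# base from same image w/ z=.012 corners for comparison
b=[onz(t,((x+.5)/8-.5+235,(y+.5)/8-.5+225),.012) for x,y in((142,97),(507,160),(433,577),(60,510))];print(np.mean(b,0))
# wrist closer check of scribe etc
```

```text
[[0.5609 0.3217 0.09  ]
 [0.5511 0.2573 0.09  ]
 [0.5396 0.2583 0.09  ]
 [0.5485 0.3223 0.09  ]] [0.55   0.2899 0.09  ]
0.06513979794905718 -98.71260415170256
0.011467602444231884 174.79195988935547
0.06461505985696372 82.14880326328039
0.012478637349754223 -3.0418695684057226
[0.55   0.2892 0.012 ]
```

Emit:
drive_tool:
  deltas: "13 10 45 -3;0 0 40 0;0 0 0 0"

```text
time: 24.35
ee_pos: [0.5454, 0.2897, 0.1647]
tool_rot: [-0.032, 0.758, 0.65, -0.043]
contact_force: [-0.9, -0.8, -3.0]
finger_gap: 0.0277
```

Run:
```python
from h import *
go(.550,.29,.14);print(R(status.state()["tool_rot"])[:,2])
```

```text
pos [0.5454 0.2897 0.1647] jaw 81.27 t 24.35 gap 27.7 F [-0.9 -0.8 -3. ]
delta [ 1.6  7.  24.1] rows 0.4010332167311997
[-0.10691636 -0.00849865 -0.9942317 ]
```

Emit:
drive_tool:
  deltas: "1.5 5 28 0;0 5 18 0"

```text
time: 24.6
ee_pos: [0.5535, 0.291, 0.122]
tool_rot: [-0.031, 0.758, 0.65, -0.039]
contact_force: [-0.8, -0.0, -3.9]
finger_gap: 0.0275
```

Run:
```python
from h import *
go(.551,.2895,.103);print(R(status.state()["tool_rot"])[:,2])
im=viewer.capture("scene");save("s14.png",crop(im,180,150,340,290,4.5))
```

```text
pos [0.5535 0.291  0.122 ] jaw 81.23 t 24.6 gap 27.5 F [-0.8 -0.  -3.9]
delta [-1.5 -0.4 19.2] rows 0.320042616479134
[-0.09987684 -0.0043539  -0.99499028]
```

View pics/s14.png

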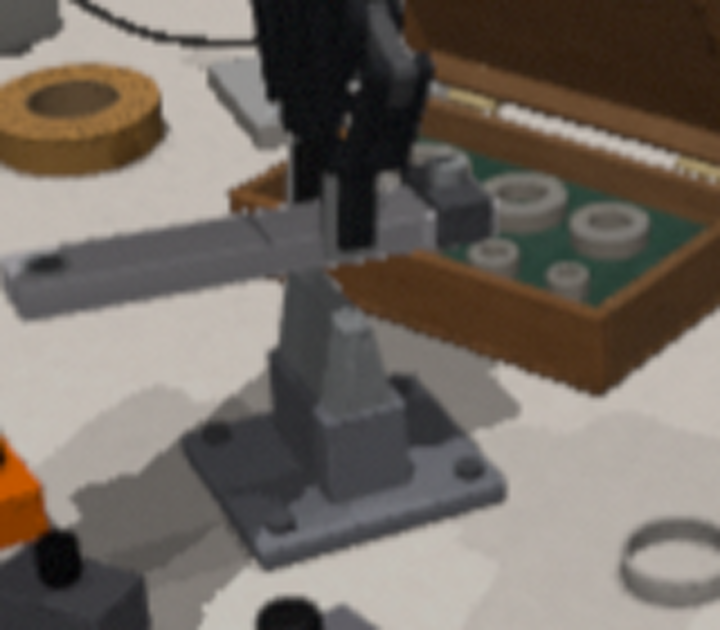

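Emit:
drive_tool:
  deltas: "-1.5 -0.5 12 0;0 0 5 0"

```text
time: 24.9
ee_pos: [0.5528, 0.2891, 0.1049]
tool_rot: [-0.03, 0.759, 0.649, -0.038]
contact_force: [-0.1, -0.5, -4.4]
finger_gap: 0.028
```

Run:
```python
from h import *
go(.551,.2895,.103);print(R(status.state()["tool_rot"])[:,2])
```

```text
pos [0.5528 0.2891 0.1049] jaw 81.15 t 24.9 gap 28.0 F [-0.1 -0.5 -4.4]
delta [ 0.1 -1.7  2.1] rows 0.03515677724575076
[-0.09729699 -0.00365808 -0.99524867]
```

Emit:
drive_tool:
  deltas: "0 -1.5 2 0;0 0 1.5 0"

```text
time: 25.15
ee_pos: [0.5513, 0.2897, 0.1025]
tool_rot: [-0.03, 0.759, 0.649, -0.037]
contact_force: [-1.2, -0.5, -0.8]
finger_gap: 0.0277
```

Run:
```python
from h import *
go(.551,.2895,.102);print(R(status.state()["tool_rot"])[:,2])
```

```text
pos [0.5513 0.2897 0.1025] jaw 81.15 t 25.15 gap 27.7 F [-1.2 -0.5 -0.8]
delta [-0.3 -0.2  0.6] rows 0.009469174477973142
[-0.09612137 -0.00274265 -0.99536584]
```

Emit:
drive_tool:
  deltas: "0 0 2 0;0 0 2 0;0 0 2 0;0 0 2 0"

```text
time: 25.65
ee_pos: [0.5512, 0.2898, 0.1024]
tool_rot: [-0.03, 0.759, 0.649, -0.036]
contact_force: [-3.1, -2.6, 4.8]
finger_gap: 0.0277
```

Run:
```python
from h import *
go(.551,.2895,.102);print(R(status.state()["tool_rot"])[:,2])
im=viewer.capture("scene");save("s15.png",crop(im,180,150,340,290,4.5))
```

```text
pos [0.5512 0.2898 0.1024] jaw 81.15 t 25.65 gap 27.7 F [-3.1 -2.6  4.8]
delta [-0.3 -0.2  0.4] rows 0.0068105312281683365
[-0.09381279 -0.00140964 -0.99558886]
```

View pics/s15.png

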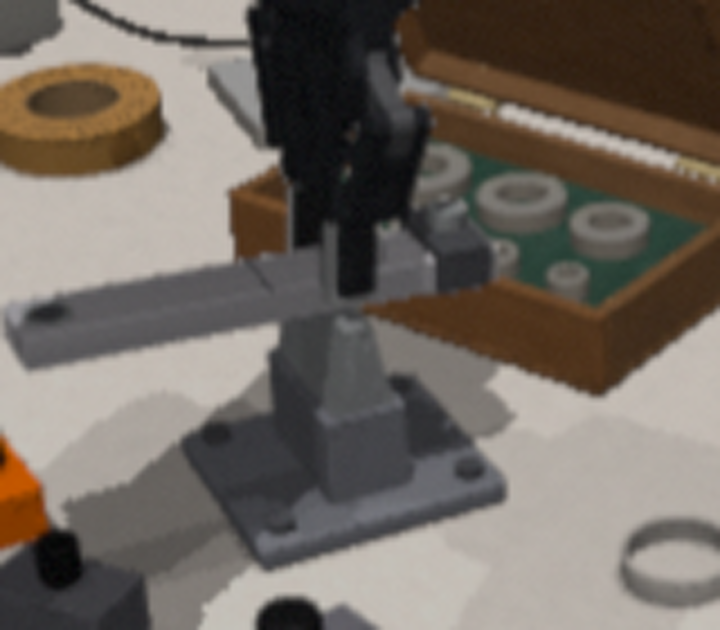

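```bash
cat > wf.py <<'E'
from h import *
def wire(im,info,com,yaw,pitch,col,roll=0,off=.0324):
    # com: point on underside under com ; pitch>0 = +x end down
    from scipy.spatial.transform import Rotation as Ro
    M=Ro.from_euler("ZYX",[yaw,pitch,roll],degrees=True).as_matrix()
    P=lambda x,y,z: np.array(com)+M@np.array([x-off,y,z])
    for z in (0,.016):
        q=[P(x,y,z) for x,y in((-.1,-.015),(.1,-.015),(.1,.015),(-.1,.015))]
        cv2.polylines(im,[np.round(proj(info,q)*8).astype(int)],True,col,1,cv2.LINE_AA,3)
    cv2.polylines(im,[np.round(proj(info,[P(0,-.015,.016),P(0,.015,.016)])*8).astype(int)],False,col,1,cv2.LINE_AA,3)
E
python3 - <<'E'
from wf import *
im=cv2.imread("pics/s15.png"); s=viewer.camera_info("scene")
# draw in crop: scale intrinsics
K=np.array(s["intrinsics"]).copy();K[0,2]-=180;K[1,2]-=150;K[:2]*=4.5; s=dict(s);s["intrinsics"]=K
wire(im,s,(.550,.2897,.09),-8.8,0,(0,0,255)); wire(im,s,(.550,.2897,.0905),-8.8,4.5,(0,255,0))
cv2.imwrite("pics/s15w.png",im)
E
```

View pics/s15w.png

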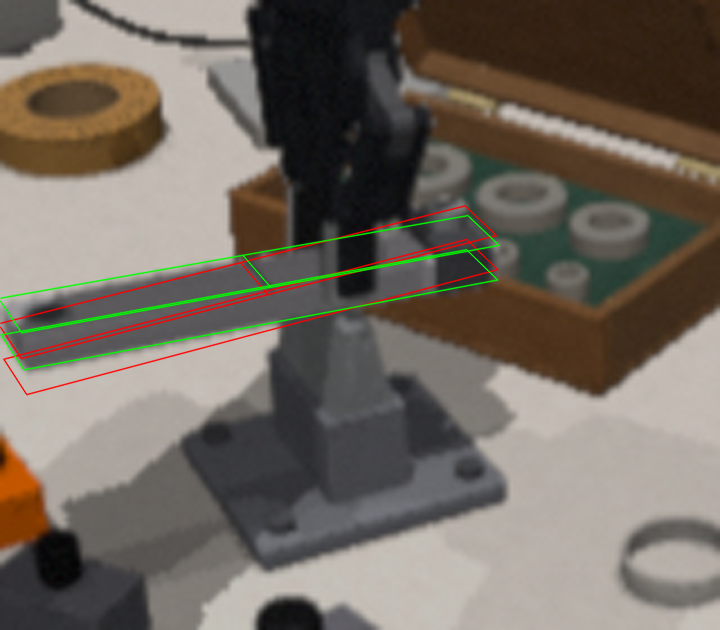

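Emit:
drive_tool:
  deltas: "0 0 4 0;0 0 5 0;0 0 5 0;0 0 5 0;0 0 5 0;0 0 5 0"
  squeeze: 30

```text
time: 26.45
ee_pos: [0.5512, 0.2897, 0.1022]
tool_rot: [-0.03, 0.759, 0.649, -0.032]
contact_force: [-8.0, -4.4, 18.3]
finger_gap: 0.0277
```

Run:
```python
from wf import *
go(.551,.2895,.102);print(R(status.state()["tool_rot"])[:,2])
im=viewer.capture("scene");im=crop(im,180,150,340,290,4.5).copy();s=viewer.camera_info("scene")
K=np.array(s["intrinsics"]).copy();K[0,2]-=180;K[1,2]-=150;K[:2]*=4.5; s=dict(s);s["intrinsics"]=K
wire(im,s,(.550,.2897,.09),-8.8,0,(255,0,0)); wire(im,s,(.550,.2897,.0905),-8.8,4.5,(0,255,0))
save("s16w.png",im)
```

```text
pos [0.5512 0.2897 0.1022] jaw 81.1 t 26.45 gap 27.7 F [-8.  -4.4 18.3]
delta [-0.3 -0.2  0.3] rows 0.0044130309859590645
[-0.08671916  0.00364253 -0.99622614]
```

View pics/s16w.png

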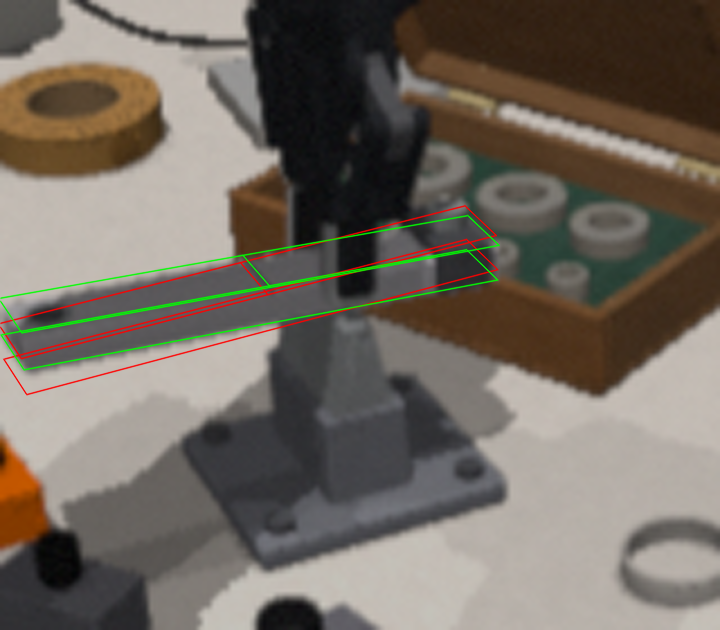

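Emit:
drive_tool:
  deltas: "0 0 6 0;0 0 7 0;0 0 7 0;0 0 7 0;0 0 7 0;0 0 7 0"
  squeeze: 20

```text
time: 27.25
ee_pos: [0.5511, 0.2897, 0.1022]
tool_rot: [-0.029, 0.76, 0.649, -0.026]
contact_force: [-10.2, -7.1, 27.3]
finger_gap: 0.0278
```

Run:
```python
from wf import *
go(.551,.2895,.102);print(R(status.state()["tool_rot"])[:,2])
```

```text
pos [0.5511 0.2897 0.1022] jaw 81.03 t 27.25 gap 27.8 F [-10.2  -7.1  27.3]
delta [-0.2 -0.1  0.2] rows 0.003291101571863323
[-0.07753043  0.01044029 -0.99693532]
```

Emit:
drive_tool:
  deltas: "-1.5 0 8 0;-1.5 0 8 0;-1.5 0 8 0;-1.5 0 8 0;-1.5 0 8 0;-1.5 0 8 0;-1.5 0 8 0;-1.5 0 8 0"

```text
time: 28.25
ee_pos: [0.5509, 0.2893, 0.1024]
tool_rot: [-0.033, 0.759, 0.651, -0.009]
contact_force: [-11.9, -5.6, 32.3]
finger_gap: 0.0277
```

Run:
```python
from wf import *
go(.551,.2895,.102);print(R(status.state()["tool_rot"])[:,2])
```

```text
pos [0.5509 0.2893 0.1024] jaw 81.21 t 28.25 gap 27.7 F [-11.9  -5.6  32.3]
delta [0.2 0.1 0.4] rows 0.006337564286661667
[-0.05653658  0.03712805 -0.99770994]
```

Emit:
drive_tool:
  deltas: "2 -2 7 0;2 -2 7 0;2 -2 7 0;2 -2 7 0"

```text
time: 28.75
ee_pos: [0.5507, 0.2895, 0.1024]
tool_rot: [-0.025, 0.761, 0.648, -0.006]
contact_force: [-9.2, -9.5, 27.4]
finger_gap: 0.0277
```

Run:
```python
from wf import *
go(.551,.2895,.102);print(R(status.state()["tool_rot"])[:,2])
```

```text
pos [0.5507 0.2895 0.1024] jaw 80.85 t 28.75 gap 27.7 F [-9.2 -9.5 27.4]
delta [-0.   0.3  0.4] rows 0.006631514268571187
[-0.04199374  0.0307959  -0.99864315]
```

Works: tilt is falling in both axes. Continuing.

Emit:
drive_tool:
  deltas: "2 -2 6 0;2 -2 6 0;2 -2 6 0;2 -2 6 0;2 -2 6 0"

```text
time: 29.38
ee_pos: [0.5506, 0.2895, 0.1024]
tool_rot: [-0.017, 0.764, 0.645, -0.003]
contact_force: [-7.9, -8.8, 24.0]
finger_gap: 0.0277
```

Run:
```python
from wf import *
go(.551,.2895,.102);print(R(status.state()["tool_rot"])[:,2])
im=viewer.capture("scene");im=crop(im,180,150,340,290,4.5).copy();s=viewer.camera_info("scene")
K=np.array(s["intrinsics"]).copy();K[0,2]-=180;K[1,2]-=150;K[:2]*=4.5; s=dict(s);s["intrinsics"]=K
wire(im,s,(.550,.2897,.09),-8.8,0,(255,0,0))
save("s17w.png",im)
```

```text
pos [0.5506 0.2895 0.1024] jaw 80.35 t 29.38 gap 27.7 F [-7.9 -8.8 24. ]
delta [0.  0.4 0.4] rows 0.006885226344723445
[-0.02583117  0.02241643 -0.99941496]
```

View pics/s17w.png

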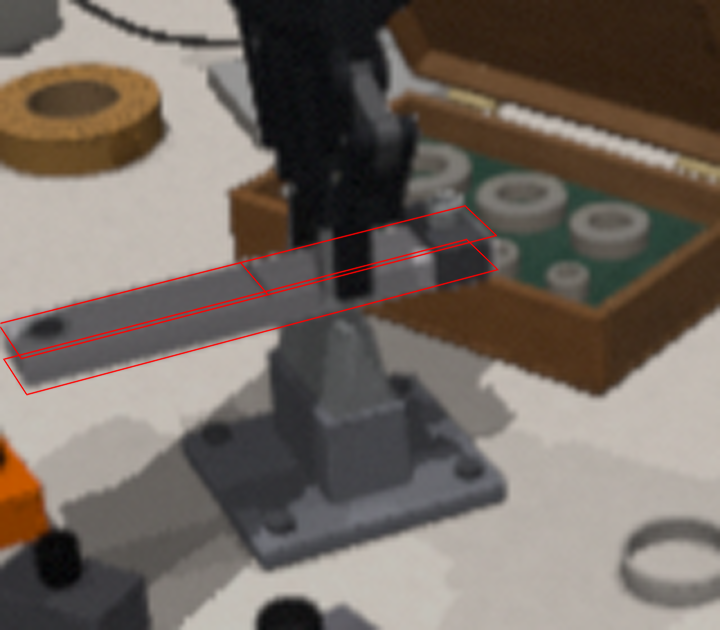

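Emit:
drive_tool:
  deltas: "2 -2 6 -0.3;2 -2 6 -0.3;2 -2 6 -0.3;2 -2 6 -0.3;1 -1 4 -0.3"

```text
time: 30.05
ee_pos: [0.5502, 0.2896, 0.1026]
tool_rot: [-0.01, 0.758, 0.652, 0.0]
contact_force: [-6.4, -3.7, 9.3]
finger_gap: 0.0278
```

Run:
```python
from wf import *
go(.551,.2895,.102);print(R(status.state()["tool_rot"])[:,2])
im=viewer.capture("scene");im=crop(im,180,150,340,290,4.5).copy();s=viewer.camera_info("scene")
K=np.array(s["intrinsics"]).copy();K[0,2]-=180;K[1,2]-=150;K[:2]*=4.5; s=dict(s);s["intrinsics"]=K
wire(im,s,(.550,.2897,.09),-8.8,0,(255,0,0))
save("s18w.png",im)
w=viewer.camera_info("wrist");im=viewer.capture("wrist");save("w18.png",im)
```

```text
pos [0.5502 0.2896 0.1026] jaw 81.41 t 30.05 gap 27.8 F [-6.4 -3.7  9.3]
delta [-0.   0.8  0.6] rows 0.01346922842544571
[-0.01238568  0.01500453 -0.99981071]
```

View pics/s18w.png

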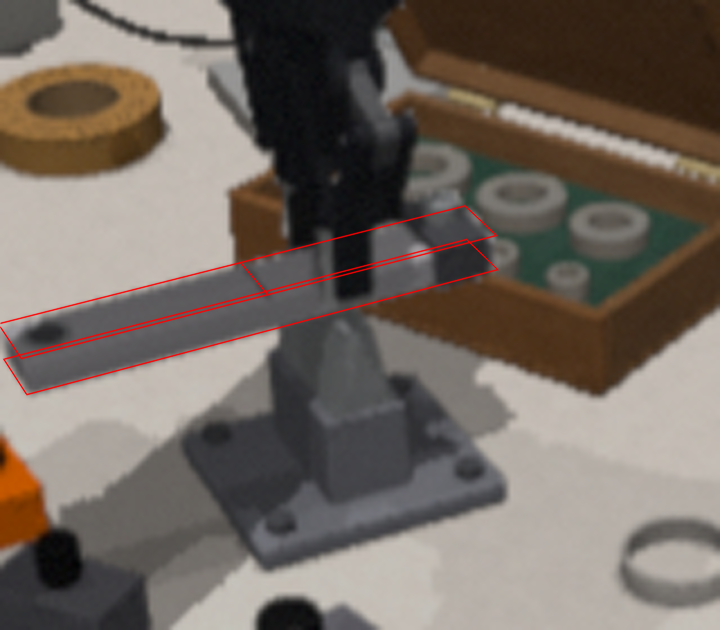

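View pics/w18.png

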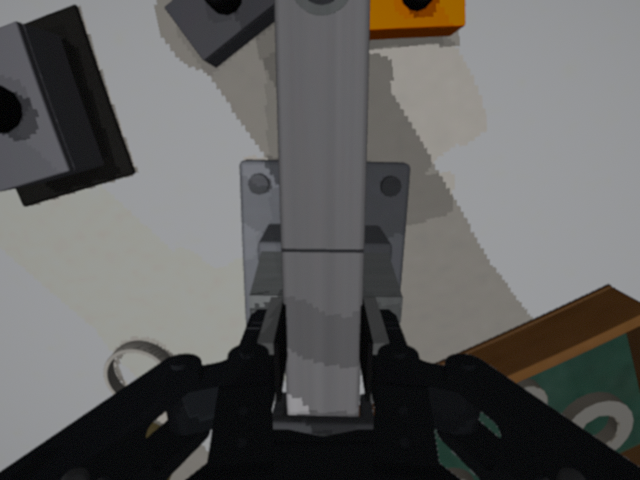

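Run:
```python
from h import *
np.set_printoptions(precision=4,suppress=True)
im=cv2.imread("pics/w18.png")[:,:,::-1]; save("w18c.png",crop(im,230,220,420,340,4))
w=viewer.camera_info("wrist")
u=np.array([np.cos(np.radians(-8.7)),np.sin(np.radians(-8.7)),0])
s=onz(w,(323,249.5),.106)
for r in (293,295):
  e=onz(w,(390,r),.09);e2=onz(w,(262,r),.09); print(r,(e-s)@u*1e3,(e2-s)@u*1e3,e,e2)
print(s)
```

```text
293 23.922593020346056 23.795102580306295 [0.5459 0.3198 0.09  ] [0.5377 0.2673 0.09  ]
295 24.826737521272577 24.69462145979591 [0.5468 0.3197 0.09  ] [0.5386 0.2672 0.09  ]
[0.518  0.2956 0.106 ]
```

View pics/w18c.png

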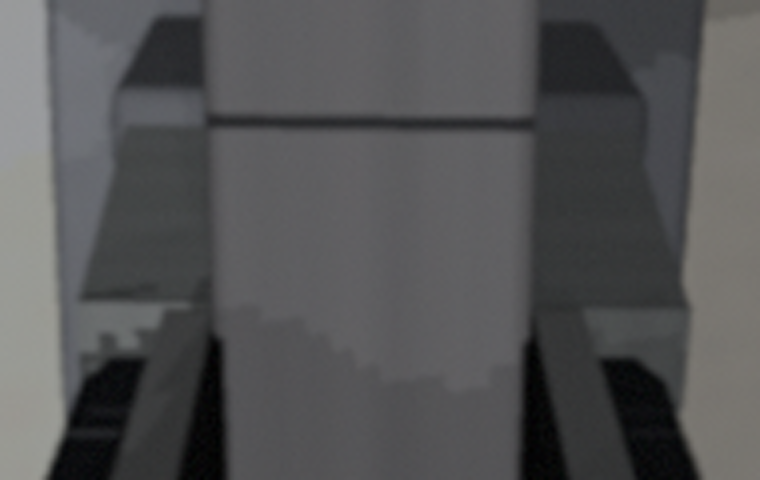

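Emit:
drive_tool:
  deltas: "0 0 0 0;0 0 0 0"

```text
time: 30.4
ee_pos: [0.5509, 0.2899, 0.1039]
tool_rot: [-0.009, 0.758, 0.652, 0.001]
contact_force: [0.5, 0.9, -3.7]
finger_gap: 0.0277
```

Emit:
drive_tool:
  deltas: "0 0 0 0;0 0 0 0;0 0 0 0"
  grip: 33

```text
time: 30.78
ee_pos: [0.5518, 0.2909, 0.1045]
tool_rot: [-0.009, 0.758, 0.652, 0.003]
contact_force: [0.4, 0.3, -0.3]
finger_gap: 0.0328
```

Run:
```python
from wf import *
go(.551,.2895,.102);print(R(status.state()["tool_rot"])[:,2])
im=viewer.capture("scene");im=crop(im,180,150,340,290,4.5).copy();s=viewer.camera_info("scene")
K=np.array(s["intrinsics"]).copy();K[0,2]-=180;K[1,2]-=150;K[:2]*=4.5; s=dict(s);s["intrinsics"]=K
wire(im,s,(.550,.2897,.09),-8.8,0,(255,0,0))
save("s19w.png",im)
w=viewer.camera_info("wrist");im=viewer.capture("wrist");save("w19.png",im)
```

```text
pos [0.5518 0.2909 0.1045] jaw 81.43 t 30.77 gap 32.8 F [ 0.4  0.3 -0.3]
delta [-1.5 -0.6  2.5] rows 0.042173950690422464
[-0.00811341  0.01777688 -0.99980906]
```

View pics/s19w.png

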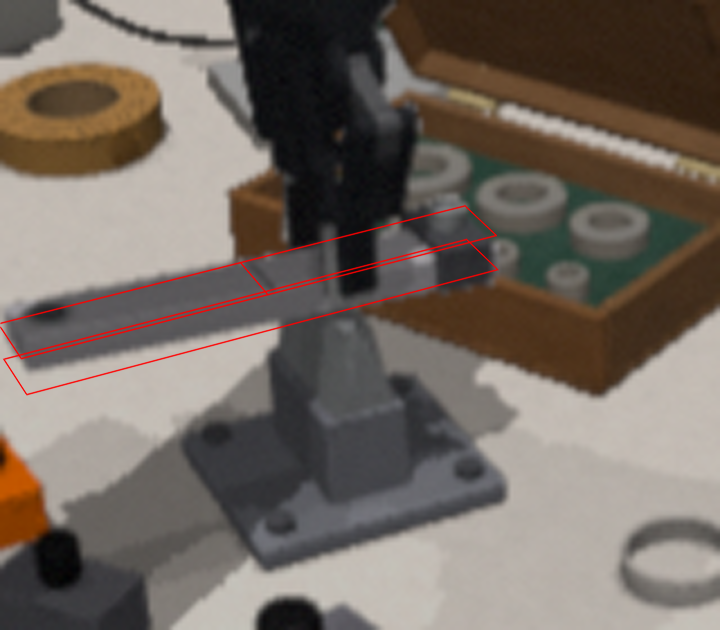

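View pics/w19.png

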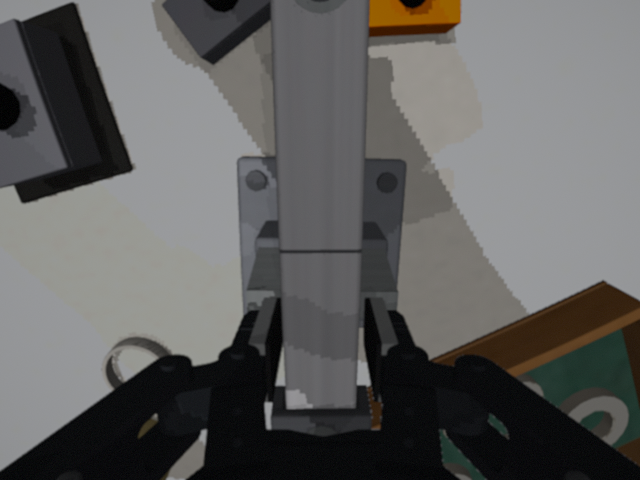

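Emit:
drive_tool:
  deltas: "0 0 0 0"

```text
time: 31.0
ee_pos: [0.5518, 0.2909, 0.1046]
tool_rot: [-0.009, 0.758, 0.652, 0.003]
contact_force: [-0.8, 0.3, 0.1]
finger_gap: 0.0332
```

Run:
```python
from wf import *
go(.551,.2895,.102)
im=viewer.capture("scene");im=crop(im,180,150,340,290,4.5).copy();s=viewer.camera_info("scene")
K=np.array(s["intrinsics"]).copy();K[0,2]-=180;K[1,2]-=150;K[:2]*=4.5; s=dict(s);s["intrinsics"]=K
wire(im,s,(.550,.2897,.09),-8.8,0,(255,0,0))
save("s20w.png",im)
```

```text
pos [0.5518 0.2909 0.1046] jaw 81.43 t 31.0 gap 33.2 F [-0.8  0.3  0.1]
delta [-1.5 -0.5  2.5] rows 0.04220721527595132
```

View pics/s20w.png

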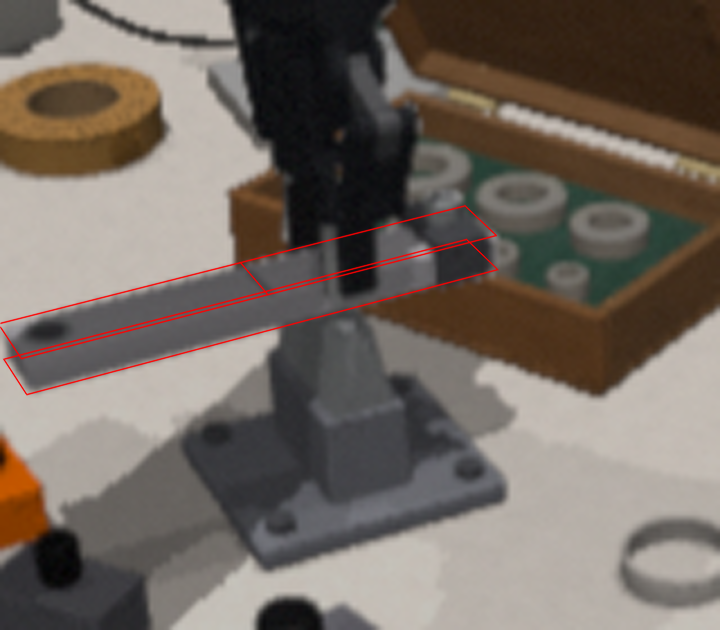

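Emit:
drive_tool:
  deltas: "0 0 0 0;0 0 0 0;0 0 0 0"

```text
time: 31.42
ee_pos: [0.5518, 0.2909, 0.1045]
tool_rot: [-0.009, 0.758, 0.652, 0.003]
contact_force: [-0.4, -0.8, 0.0]
finger_gap: 0.0328
```

Run:
```python
from wf import *
go(.551,.2895,.102)
im=viewer.capture("scene");im=crop(im,180,150,340,290,4.5).copy();s=viewer.camera_info("scene")
K=np.array(s["intrinsics"]).copy();K[0,2]-=180;K[1,2]-=150;K[:2]*=4.5; s=dict(s);s["intrinsics"]=K
wire(im,s,(.550,.2897,.09),-8.8,0,(255,0,0))
save("s21w.png",im)
w=viewer.camera_info("wrist");im=viewer.capture("wrist");save("w21.png",im); save("w21c.png",crop(im,230,220,420,340,4))
```

```text
pos [0.5518 0.2909 0.1045] jaw 81.43 t 31.43 gap 32.8 F [-0.4 -0.8  0. ]
delta [-1.5 -0.6  2.5] rows 0.04179823885560354
```

View pics/s21w.png

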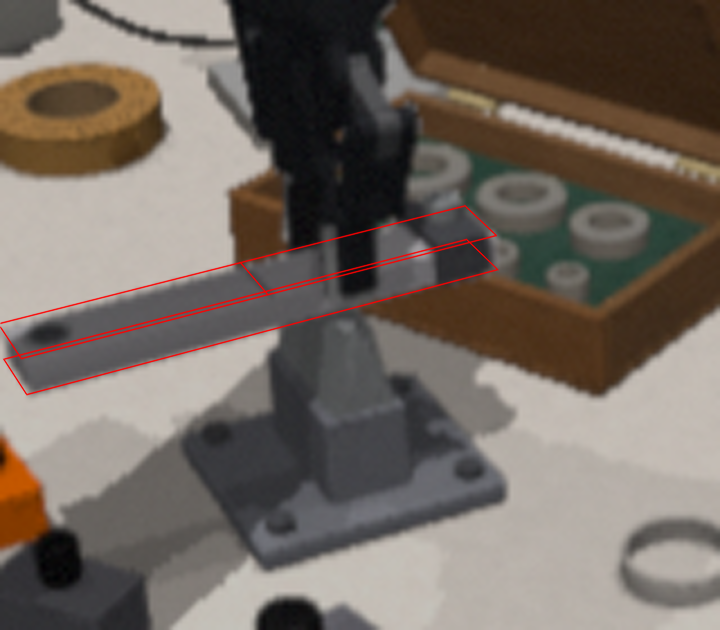

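View pics/w21c.png

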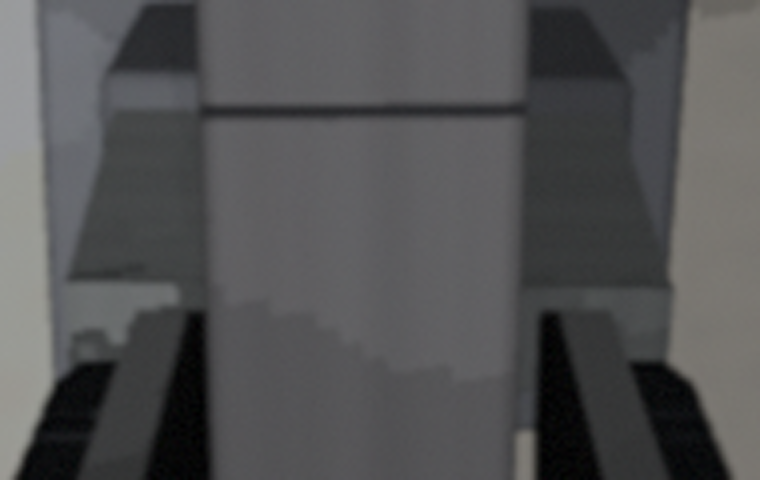

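Emit:
drive_tool:
  deltas: "0 0 0 0;0 0 0 0;0 0 0 0;0 0 -5 0;0 0 -15 0;0 0 -30 0;0 0 -40 0"
  grip: 65

```text
time: 32.4
ee_pos: [0.5509, 0.2884, 0.1957]
tool_rot: [-0.01, 0.758, 0.652, -0.0]
contact_force: [-0.1, -0.2, -0.5]
finger_gap: 0.0648
```

Emit:
drive_tool:
  deltas: "0 0 -40 0;0 -50 -30 0;0 -50 0 0;0 -50 0 0;0 0 0 0;0 0 0 0;0 0 0 0;0 0 0 0"

```text
time: 33.4
ee_pos: [0.4048, 0.3107, 0.2826]
tool_rot: [-0.009, 0.759, 0.651, 0.01]
contact_force: [0.1, -0.2, -0.2]
finger_gap: 0.0651
```

Run:
```python
from wf import *
go(.551,.2895,.102)
im=viewer.capture("scene");save("s22.png",crop(im,120,130,430,360,2.5));im=crop(im,180,150,340,290,4.5).copy();s=viewer.camera_info("scene")
K=np.array(s["intrinsics"]).copy();K[0,2]-=180;K[1,2]-=150;K[:2]*=4.5; s=dict(s);s["intrinsics"]=K
wire(im,s,(.550,.2897,.09),-8.8,0,(255,0,0))
save("s22w.png",im)
im=viewer.capture("top");save("t22.png",crop(im,200,100,400,360,2.2))
```

```text
pos [0.4048 0.3107 0.2826] jaw 81.18 t 33.4 gap 65.1 F [ 0.1 -0.2 -0.2]
delta [ -3.2 147.8 180.5] rows 3.0086140980479876
```

View pics/s22.png

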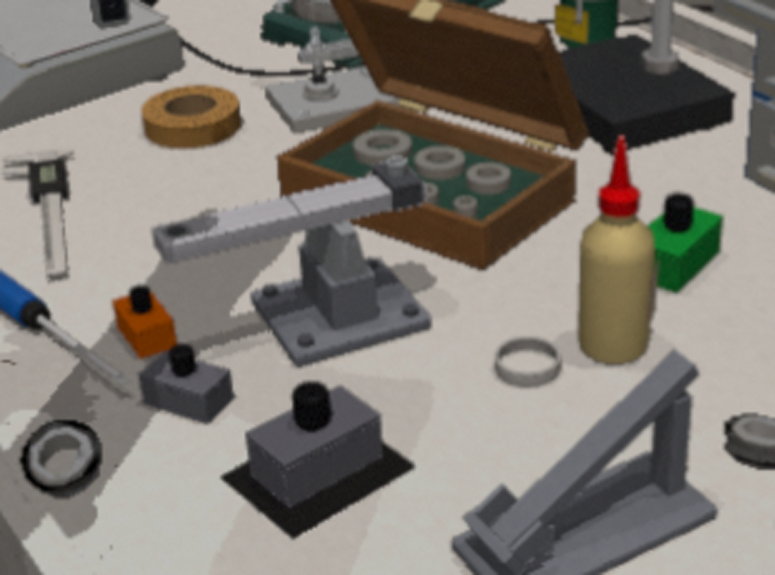

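View pics/s22w.png

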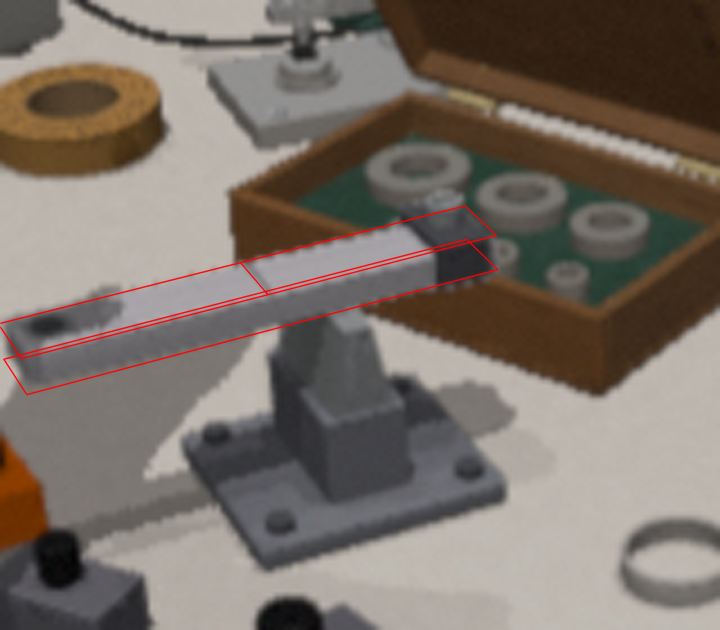

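View pics/t22.png

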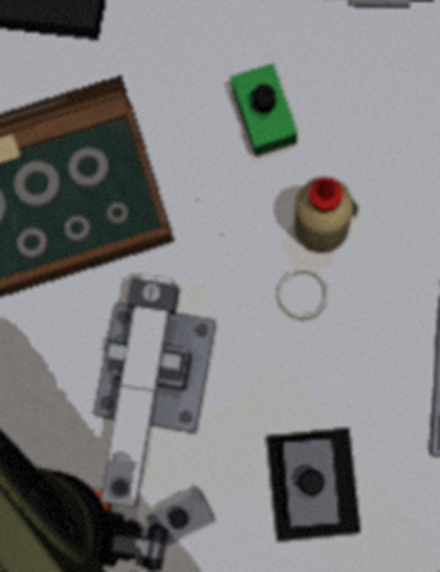

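```bash
python3 -c "
from rig import order,status
print(order.sign_off(),status.state()['time'])"
```

```text
the job is handed in; nothing more can be done
the job is handed in; nothing more can be done
```

The lever arm is balancing level and square across the edge, with both ends free. The cap stands upright on the rubber pad and the oil bottle was not touched. I handed the job in just after 33 s on the robot's clock, with the gripper clear.

**Cap:** I took the larger grey cap off the stand, turned it about 75° to line up with the pad, and set it down there.

**Arm:** I lifted it off the sloping rest and pressed it flat on a free patch of table. I then gripped it again about 33 mm from the scribed line towards the weight, where it should balance. I carried it to the stand and laid it across the edge.

**Last checks:**
- **Level and position:** after I drew back, the scene picture matched the outline of a level arm over the edge, and a top view showed the same layout.
- **Balance point:** the wrist picture before release put the middle of the edge about 31 mm from the scribed line. My estimate of the balance point is 32.4 mm, from a weight position good to a few millimetres. The edge allows ±6 mm.
- **Squareness:** in that same picture the scribed line and the edge were parallel to within about 0.1°.

**What went less well:**
- **Tool tilt:** the tool had tilted about 6° by the time it reached the stand. I levelled the arm by pressing it on the edge, with at most about 33 N showing in the readings.
- **Release:** that pressure let off just before I opened the fingers, so the arm came down from 1–2 mm and rocked about 4°. It was level again within half a second and stayed so for over 2 s before hand-in.

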